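# Charge the sample mill from the weighing pan and lock its lid

## Robot

A 6-joint arm with a two-finger parallel gripper is mounted at the origin on the work surface. World frame = base frame: x ahead of the robot, y to its left, z up, the work surface at z = 0. Lengths are in mm, angles in rad, forces in N, time in s.
With the tool pointing down it reaches from about 275 to 750 mm from the base axis. Payload 10.2 kg.
Tool frame: the origin (TCP) lies midway between the tips of the shut fingers; the grasp point (between the pads) lies 19 mm behind it (arm.grip_point_offset is the distance from the TCP to the grasp point, in mm); y points along the fingers, x is the direction in which the jaws open and shut, and the axes are right-handed (so a half turn about y gives the same grasp; the last joint's range is limited). The gripper opens to 85 mm and grips with 20 to 120 N. Pads are 22 mm wide; open, the fingers measure 114 mm over their backs; the gripper's body (76 mm by 85 mm) begins 54 mm behind the grasp point. The pads swing forward as they close: fully open they stand 13 mm farther back than shut.
Start: joints at [1.059, 0.313, 1.498, -0, 1.331, -0.223], TCP at [149.534, 503.26, 193.094] pointing down, gripper open.
Joint ranges: [-2.94, 2.94], [-0.97, 2.17], [0.19, 2.56], [-1.23, 4.37], [0.02, 3.11], [-2.88, 2.88]. Speed limits (rad/s): [2.39, 2.39, 3.01, 3.14, 3.14, 3.14].

## Interface

Orientations are given as a unit quaternion [x, y, z, w].
In Python, from plant import arm gives the robot as it stands. Calls block until the motion is done:
- arm.goto(position, orientation): joint-space move of the TCP to a pose.
- arm.movel(position, ori=None, v=150): straight line of the TCP; ori=None keeps the orientation; v is the mean speed in mm/s.
- arm.move_joints(angles): joint-space move.
- arm.command_gripper(opening, strength=None): opening from 0.0 (shut) to 1.0 (fully open); strength is the grip in N (None keeps the last); returns when the fingers have stopped.
- arm.dwell(seconds).
- arm.solve_ik(position, orientation): joint angles nearest the present ones, or None.
- arm.observe(): the state.
- arm.camera(name): name is "scene" or "side" or "wrist"; returns a dict with "pixels" (480x640x3 uint8, red, green, blue), "z_map" (480x640 float32, mm along the optical axis (not along the pixel's ray), 0 where there is no reading), "fx", "fy", "cx", "cy" (pixels), "camera_from_world" (4x4, takes a point from world to camera coordinates); the wrist camera has in their place "hand_eye" (4x4, takes a point from camera to tool coordinates, whose origin is the TCP and whose axes are the tool frame's). Camera axes: x right, y down, z forward; pixel columns grow to the right and rows downward; lengths in mm; the calibration is good to about 2 mm. A picture is of the moment at which its call begins: read the wrist's pose just before it.
A pose or a line that the arm cannot do raises arm.IKError and nothing moves.
- arm.job_done(): hands the job in, once; it reports no verdict.
The state is a dict: "time_s": time; "q": joint angles; "dq": joint speeds; "effort": joint torques, N m; "tcp_pos": TCP position; "orientation": TCP orientation; "force": force on the tool from outside, world axes, zero at the start; "ft_torque": the same for the moment, N m; "gripper_width": opening from 0.0 (shut) to 1.0 (fully open).
Only numpy, scipy, OpenCV 4.12 (cv2) and the standard library are available. Lean on these libraries where they do the work, as an engineer would, in place of code of your own. Each camera call takes 0.05 s, during which the arm holds its last target.

## Task

Make up the charge: put every red-brown briquette from the bench into the weighing pan standing on the balance, then carry the pan to the mill and tip the whole charge into the open chamber. Set the empty pan back level in the middle of the balance's plate, shut the mill's clear lid, and lock it with the orange T-key, never by gripping the lock itself: put the key's square tip into the recess of the lock and turn the lock clockwise (seen from above) as far as it goes, so that its red arm lies over the lid. Finally stand the key back upright, fully down in its stand, and leave the other things on the bench where they are.

Things in the scene. Friction and masses are not known exactly. Their poses are not given: they have to be found in the camera images.
- briq1_c (a point): centre of a pressed ore briquette, a red-brown block with rounded edges 60 (its x) x 34 (its y) x 38 (its z, upright) mm, 0.1 kg, lying on the bench; two to four of the four are present
- briq2_c (a point): centre of a pressed ore briquette, a red-brown block with rounded edges 60 (its x) x 34 (its y) x 38 (its z, upright) mm, 0.1 kg, lying on the bench; two to four of the four are present
- briq3_c (a point): centre of a pressed ore briquette, a red-brown block with rounded edges 60 (its x) x 34 (its y) x 38 (its z, upright) mm, 0.1 kg, lying on the bench; two to four of the four are present
- briq4_c (a point): centre of a pressed ore briquette, a red-brown block with rounded edges 60 (its x) x 34 (its y) x 38 (its z, upright) mm, 0.1 kg, lying on the bench; two to four of the four are present
- pan_floor (a point): middle of the weighing pan's inner floor, 4 mm above its underside; z up. A slippery (friction 0.25) aluminium scoop, 132 (x) x 196 (y) mm, 0.25 kg, loose on the balance. Side walls 4 mm thick, 20 mm high; flat floor 124 mm wide, from y = -70 to +72 mm; at the -y end an open pouring lip, 33 mm long, rising 0.3 rad, roughly facing the mill; at +y a back wall and the upright handle
- pan_handle (a point): gripping point of the pan's handle: a black upright block 70 (x) x 18 (y) x 80 (z, from the underside up) mm, its top 20 mm above this point; 85 mm along +y and 56 mm above the inner floor's middle. Best gripped across its 18 mm, from above
- pan_lip (a point): middle of the edge of the pan's pouring lip, 102 mm along -y and 9 mm above the inner floor's middle
- plate (a point): centre of the top of the balance's square steel plate, 160 x 160 mm, 65 mm above the bench; fixed. In this frame the white balance under it reaches 130 mm to -x (display, lower than 60 mm), 95 mm to +x and 100 mm to either side. The pan stands on it, pan y roughly along plate y
- mouth (a point): centre of the mill's mouth, level with its top deck, 150 mm above the bench; fixed. Mouth 165 (x) by 150 (y) mm; chamber with straight walls, its floor 135 mm below the mouth. In this frame the white mill body reaches from x = -130 to +170 mm and y = -110 to +150 mm; a grey motor hump stands 40 mm above the deck from x = +108 mm on
- lid (a joint): angle of the mill's clear lid (rad): 0 shut, 1.95 fully open (at the start, leaning 0.38 rad back beyond upright). 185 mm wide (x), 172 mm deep; its hinge is parallel to the mouth's x, 85 mm to -y of the mouth's centre and 5 mm above it. 0.25 kg, free and damped: falls shut, or open, by itself once past upright
- lid_edge (a point): middle of the lid's free edge, 172 mm from the hinge; x as the mouth's x, y from the hinge to this edge. A black 50 mm lug, 22 mm tall, stands on the lid beside it at x = +60 mm
- lock (a joint): angle of the captive quarter-turn lock (rad), clockwise seen from above: about 0 to 0.2 unlocked at the start, end stop at 1.571 locked. Stays where it is left; turning it takes about 0.1 N m. The key has some 0.15 rad of play in it either way. Once turned over the shut lid, its arm holds the lid down
- lock_mouth (a point): middle of the top of the lock, a steel boss 36 mm square and tall on the mill's deck, 118 mm to +y of the mouth's centre. In its top a square recess 16 mm wide, 20 mm deep; x and y run along the recess's sides. The frame turns with the lock. A red arm, 16 mm wide, low on the boss, points along x, 50 mm from the axis; it swings 4 mm above the shut lid
- key_grip (a point): centre of the T-key's handle bar, orange, 84 (x) x 16 (y) x 20 (z) mm, 114 mm above the key's tip. z is up along the shank. The key stands in its stand at the start; 0.16 kg
- key_tip (a point): end of the T-key's driver tip: 14 mm square (sides along the key's x and y) for 28 mm, its last 8 mm reduced to 10 mm square as a lead-in; round 13 mm shank above; a collar 32 mm across from 52 to 58 mm above this end rests on the stand
- holder_top (a point): middle of the top of the blue key stand, 64 x 64 mm and 60 mm high on a 90 mm foot; fixed. Square hole 20 mm wide and 54 mm deep; the standing key's tip is 52 mm below this point, in any turn
- jar_c (a point): bystander: middle of a small white jar with a blue lid, 52 mm across, 60 mm high, standing among the briquettes
- beaker_c (a point): bystander: middle of a glass beaker, 62 mm across, 75 mm high, standing among the briquettes
- reagent: bystander: amber bottle 150 mm high; origin under its centre
- mortar: bystander: white mortar, 100 mm across; origin under its centre
- brush: bystander: bench brush lying down; origin under its middle
- tub: bystander: grey tub with a red lid, 90 mm high; origin under its centre
Mind the look-alikes: they are no part of the job. What is shaped like the part that bears briq2_c but yellow is not meant.

How it is judged (in metres and radians):
On the way, in this order (a step that is already met when the one before it is completed fails the run):
1. every briquette lies in the pan on the balance (x of briq1_c in the frame of pan_floor between -0.07 and 0.07 m and y of briq1_c in the frame of pan_floor between -0.105 and 0.08 m and z of briq1_c in the frame of pan_floor between 0.005 and 0.06 m and x of briq2_c in the frame of pan_floor between -0.07 and 0.07 m and y of briq2_c in the frame of pan_floor between -0.105 and 0.08 m and z of briq2_c in the frame of pan_floor between 0.005 and 0.06 m and x of briq3_c in the frame of pan_floor between -0.07 and 0.07 m and y of briq3_c in the frame of pan_floor between -0.105 and 0.08 m and z of briq3_c in the frame of pan_floor between 0.005 and 0.06 m and x of briq4_c in the frame of pan_floor between -0.07 and 0.07 m and y of briq4_c in the frame of pan_floor between -0.105 and 0.08 m and z of briq4_c in the frame of pan_floor between 0.005 and 0.06 m and horizontal distance between pan_floor and plate below 0.05 m and z of pan_floor in the frame of plate below 0.015 m), for 0.2 s.
2. the pan is lifted off with the whole charge in it (x of briq1_c in the frame of pan_floor between -0.07 and 0.07 m and y of briq1_c in the frame of pan_floor between -0.105 and 0.08 m and z of briq1_c in the frame of pan_floor between 0.005 and 0.06 m and x of briq2_c in the frame of pan_floor between -0.07 and 0.07 m and y of briq2_c in the frame of pan_floor between -0.105 and 0.08 m and z of briq2_c in the frame of pan_floor between 0.005 and 0.06 m and x of briq3_c in the frame of pan_floor between -0.07 and 0.07 m and y of briq3_c in the frame of pan_floor between -0.105 and 0.08 m and z of briq3_c in the frame of pan_floor between 0.005 and 0.06 m and x of briq4_c in the frame of pan_floor between -0.07 and 0.07 m and y of briq4_c in the frame of pan_floor between -0.105 and 0.08 m and z of briq4_c in the frame of pan_floor between 0.005 and 0.06 m and z of pan_floor in the frame of plate above 0.04 m), for 0.1 s.
3. the pan is tipped with its lip at the mill's mouth (angle between pan_floor's own z axis and vertical above 0.5 rad and horizontal distance between pan_lip and mouth below 0.13 m), for 0.1 s.
4. every briquette lies in the mill's chamber (x of briq1_c in the frame of mouth between -0.085 and 0.085 m and y of briq1_c in the frame of mouth between -0.078 and 0.078 m and z of briq1_c in the frame of mouth between -0.14 and -0.012 m and x of briq2_c in the frame of mouth between -0.085 and 0.085 m and y of briq2_c in the frame of mouth between -0.078 and 0.078 m and z of briq2_c in the frame of mouth between -0.14 and -0.012 m and x of briq3_c in the frame of mouth between -0.085 and 0.085 m and y of briq3_c in the frame of mouth between -0.078 and 0.078 m and z of briq3_c in the frame of mouth between -0.14 and -0.012 m and x of briq4_c in the frame of mouth between -0.085 and 0.085 m and y of briq4_c in the frame of mouth between -0.078 and 0.078 m and z of briq4_c in the frame of mouth between -0.14 and -0.012 m), for 0.2 s.
5. the lid is shut over the charge (all of step 4 and value of joint lid below 0.05 rad), for 0.2 s.
6. the lock is turned home with the key's tip in its recess (value of joint lid below 0.05 rad and value of joint lock above 1.32 rad and horizontal distance between key_tip and lock_mouth below 0.012 m and z of key_tip in the frame of lock_mouth below -0.006 m), for 0.1 s.
At the end, for the whole second after the job is handed in: every briquette in the chamber (centre 12 mm or more below the deck), lid shut (within 0.05 rad), lock past 1.32 rad, pan level on the balance (middle within 40 mm of the plate's), T-key upright in its stand (tip 45 mm deep or more) (all of step 5 and value of joint lock above 1.32 rad and horizontal distance between pan_floor and plate below 0.04 m and angle between pan_floor's own z axis and vertical below 0.06 rad and z of pan_floor in the frame of plate below 0.01 m and horizontal distance between key_tip and holder_top below 0.012 m and z of key_tip in the frame of holder_top below -0.045 m and angle between key_tip's own z axis and vertical below 0.12 rad); the robot touches nothing.
It fails at once if the lock is gripped or pushed by the fingers instead of turned with the key (contact force between the fingers and lock above 3 N).
It fails at once if a bystander is shoved more than 50 mm, lifted or knocked over (distance of any of jar_c, beaker_c, reagent, mortar, brush, tub from where it was at the start of the episode above 0.05 m or angle between any of jar_c, beaker_c, reagent, mortar, tub's own z axis and vertical above 0.6 rad).
Of briq1, briq2, briq3, briq4 only 2 to 4 are there at a start; the rules pass over those that are not, and their reading is None.
At some moment in a run one of briq1, briq2, briq3, briq4 may be knocked a few centimetres aside while the robot is not near it.
It also fails if it takes over 210 s, if anything falls off the work surface, if the arm or the gripper's body presses on something with over 40 N, if the wrist force passes 120 N, or if a joint passes its speed limit or range.

## Working session

There is one attempt and no reset: what is moved stays moved. The work goes in short steps, each a Python script; the robot and the scene stay as the last script left them, time stands still between calls to the robot, and variables do not carry over. Pictures are saved under pics/ and viewed, and the job is handed in when it is done.

```bash
ls -la; mkdir -p pics; cat > h.py <<'E'
import numpy as np, cv2
from scipy.spatial.transform import Rotation as R
from plant import arm
def cam(n):
    o=arm.observe(); c=arm.camera(n)
    K=np.array([[c['fx'],0,c['cx']],[0,c['fy'],c['cy']],[0,0,1]])
    if n=='wrist':
        T=np.eye(4);T[:3,:3]=R.from_quat(o['orientation']).as_matrix();T[:3,3]=o['tcp_pos']
        wc=T@np.array(c['hand_eye'])
    else: wc=np.linalg.inv(np.array(c['camera_from_world']))
    return dict(img=np.array(c['pixels']),z=np.array(c['z_map']),K=K,wc=wc)
def cloud(c):
    v,u=np.mgrid[0:480,0:640]; z=c['z']
    p=np.stack([(u-c['K'][0,2])/c['K'][0,0]*z,(v-c['K'][1,2])/c['K'][1,1]*z,z],-1)
    w=p@c['wc'][:3,:3].T+c['wc'][:3,3]; w[z<=0]=np.nan
    return w
def ray(c,u,v,h):
    d=c['wc'][:3,:3]@np.array([(u-c['K'][0,2])/c['K'][0,0],(v-c['K'][1,2])/c['K'][1,1],1]); o=c['wc'][:3,3]
    return o+d*(h-o[2])/d[2]
def proj(c,p):
    q=np.linalg.inv(c['wc'])@np.append(p,1); q=c['K']@q[:3]; return q[:2]/q[2]
def save(img,n): cv2.imwrite('pics/'+n+'.png',cv2.cvtColor(img,cv2.COLOR_RGB2BGR))
def down(a):
    # tool z down, tool x (jaw axis) at world yaw a
    x=np.array([np.cos(a),np.sin(a),0]);z=np.array([0,0,-1.]);y=np.cross(z,x)
    return R.from_matrix(np.stack([x,y,z],1)).as_quat()
E
cat > s1.py <<'E'
from h import *
import pickle
o=arm.observe();print(o)
d={}
for n in ['scene','side','wrist']:
    d[n]=cam(n);save(d[n]['img'],n+'0');print(n,d[n]['K'][0],d[n]['wc'][:3,3].round())
pickle.dump(d,open('c0.pkl','wb'))
E
python3 s1.py
```

```text
total 12
drwxr-xr-x  3 agent agent 4096 Dec  7 15:01 .
drwxr-xr-x 23 root  root  4096 Dec  7 15:01 ..
drwxr-xr-x  2 agent agent 4096 Dec  7 15:01 pics
{'time_s': 0.0, 'q': array([ 1.05858937e+00,  3.13425445e-01,  1.49844988e+00,  1.02532825e-05,
        1.33099129e+00, -2.23415364e-01]), 'dq': array([-0.00119085, -0.00070219,  0.00058373,  0.00052308, -0.00033242,
        0.00270277]), 'effort': array([ 5.27692373e-04, -4.12269580e+01, -2.59740365e+01, -2.09141963e-04,
        4.21415549e-03,  1.01015269e-05]), 'tcp_pos': array([149.37902783, 502.97960575, 192.54285378]), 'orientation': array([ 0.56692363,  0.42243533, -0.4232616 , -0.56656474]), 'force': array([-0.26634937, -0.62280479, -0.81054999]), 'ft_torque': array([ 0.06945382,  0.00171235, -0.08497951]), 'gripper_width': 0.9961509377014479}
scene [468.72957084   0.         319.92313685] [1407. -485. 1185.]
side [450.98919714   0.         313.95092807] [416. 919. 846.]
wrist [420.20517147   0.         321.18016608] [ 72. 525. 374.]
```

```bash
python3 - <<'E'
s=open('h.py').read()
i=s.index('def down'); s=s[:i]+'''def down(a,tilt=None):
    # tool y (approach) down, tool x (jaw axis) at world yaw a
    x=np.array([np.cos(a),np.sin(a),0]);y=np.array([0,0,-1.]);z=np.cross(x,y)
    return R.from_matrix(np.stack([x,y,z],1)).as_quat()
'''
open('h.py','w').write(s)
from h import *
print(R.from_quat(arm.observe()['orientation']).as_matrix().round(2))
E
```

```text
[[ 0.28 -0.   -0.96]
 [ 0.96 -0.    0.28]
 [-0.   -1.    0.  ]]
```

View pics/scene0.png

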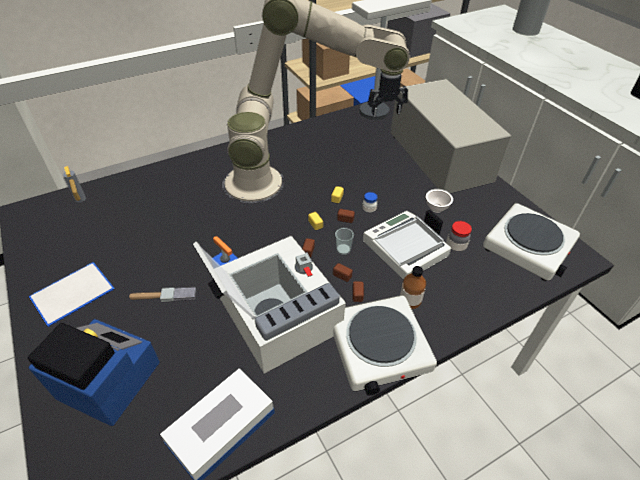

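View pics/side0.png

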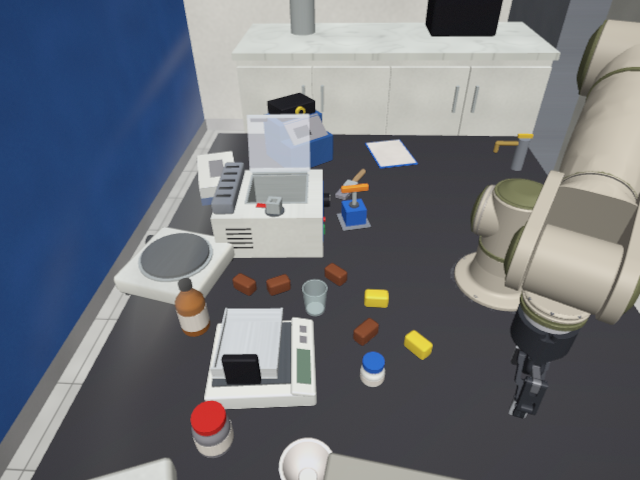

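View pics/wrist0.png

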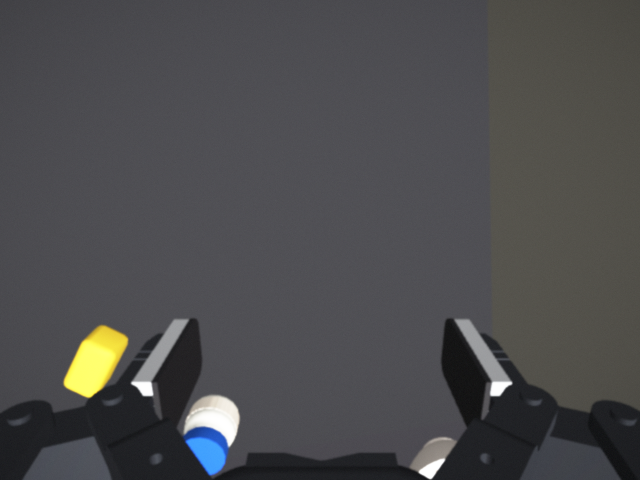

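```bash
cat > s2.py <<'E'
from h import *
import pickle
d=pickle.load(open('c0.pkl','rb'))
def blobs(c,lo,hi,amin=60):
    hsv=cv2.cvtColor(c['img'],cv2.COLOR_RGB2HSV)
    m=cv2.inRange(hsv,lo,hi); n,l,s,ce=cv2.connectedComponentsWithStats(m)
    return [(l==i,s[i],ce[i]) for i in range(1,n) if s[i][4]>=amin]
cols={'brown':((0,110,30),(12,255,140)),'yellow':((22,150,120),(32,255,255)),'orange':((8,180,170),(20,255,255)),'red':((0,180,150),(6,255,255)),'blue':((105,180,100),(120,255,255))}
for n in ['scene','side']:
    c=d[n];w=cloud(c)
    for k,(lo,hi) in cols.items():
        for m,s,ce in blobs(c,lo,hi,25):
            p=w[m]; p=p[~np.isnan(p[:,0])]
            if len(p)<5: continue
            zt=np.percentile(p[:,2],95); t=p[p[:,2]>zt-5]
            print(n,k,ce.round(),s[4],'zt %.0f'%zt,'top c',t.mean(0).round(),'med',np.median(p,0).round())
vis=[]
# top-down map
S=1.0
for n in ['scene','side']:
    c=d[n];w=cloud(c).reshape(-1,3);col=c['img'].reshape(-1,3)
    img=np.zeros((700,800,3),np.uint8)  # x -> up: rows, y-> left
    ok=~np.isnan(w[:,0])&(w[:,2]<330); w=w[ok];col=col[ok]; o=np.argsort(w[:,2]);w=w[o];col=col[o]
    r=(850-w[:,0]).astype(int); q=(450-w[:,1]).astype(int)
    g=(r>=0)&(r<699)&(q>=0)&(q<799)
    for dr in(0,1):
        for dq in (0,1): img[r[g]+dr,q[g]+dq]=col[g]
    save(img[:600],'top_'+n)
E
python3 s2.py
```

```text
scene brown [345. 215.] 184 zt 42 top c [362. 210.  40.] med [366. 206.  34.]
scene brown [459. 234.] 46 zt 93 top c [671. 460.  91.] med [673. 461.  83.]
scene brown [220. 247.] 34 zt 132 top c [ 386. -268.  131.] med [ 386. -266.  126.]
scene brown [308. 246.] 141 zt 43 top c [436.  15.  40.] med [440.  16.  37.]
scene brown [342. 272.] 236 zt 41 top c [586.  62.  39.] med [591.  60.  35.]
scene brown [358. 291.] 198 zt 42 top c [677.  63.  39.] med [685.  60.  37.]
scene yellow [337. 196.] 98 zt 41 top c [246. 235.  39.] med [257. 231.  30.]
scene yellow [316. 222.] 98 zt 40 top c [334.  95.  38.] med [353.  96.  31.]
scene red [461. 227.] 185 zt 96 top c [655. 483.  93.] med [654. 484.  91.]
scene red [307. 271.] 41 zt 172 top c [638. -91. 170.] med [636. -90. 169.]
scene blue [360.  89.] 481 zt -423 top c [-1033.  1197.  -373.] med [-1133.  1237.  -433.]
scene blue [370. 196.] 81 zt 66 top c [349. 321.  63.] med [347. 322.  61.]
scene blue [218. 259.] 48 zt 65 top c [ 375. -275.   62.] med [ 373. -276.   61.]
scene blue [ 68. 308.] 160 zt 10 top c [ 296. -743.    7.] med [ 305. 
[... 262 characters left out ...]
31.] 437 zt 39 top c [358. 216.  37.] med [358. 223.  35.]
side yellow [299. 109.] 46 zt 213 top c [ 588. -662.  211.] med [ 588. -661.  205.]
side yellow [525. 135.] 59 zt 137 top c [-220. -615.  135.] med [-221. -613.  133.]
side yellow [376. 298.] 381 zt 39 top c [330. 104.  37.] med [329. 116.  30.]
side yellow [418. 344.] 529 zt 39 top c [241. 249.  37.] med [242. 255.  35.]
side orange [355. 188.] 147 zt 132 top c [ 385. -255.  130.] med [ 380. -253.  126.]
side red [208. 418.] 908 zt 92 top c [654. 487.  89.] med [653. 489.  89.]
side blue [353. 213.] 447 zt 61 top c [ 386. -249.   59.] med [ 386. -230.   49.]
side blue [373. 362.] 359 zt 62 top c [346. 327.  59.] med [346. 329.  59.]
```

View pics/top_side.png

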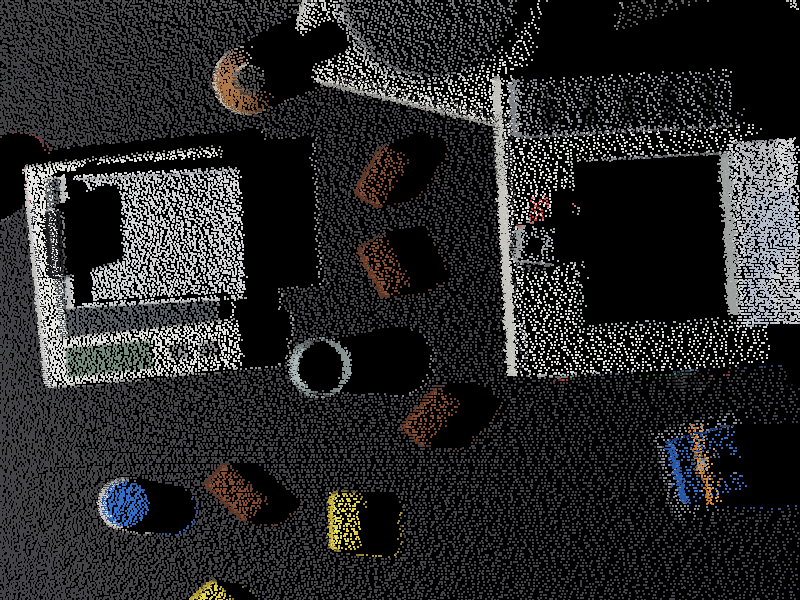

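View pics/top_scene.png

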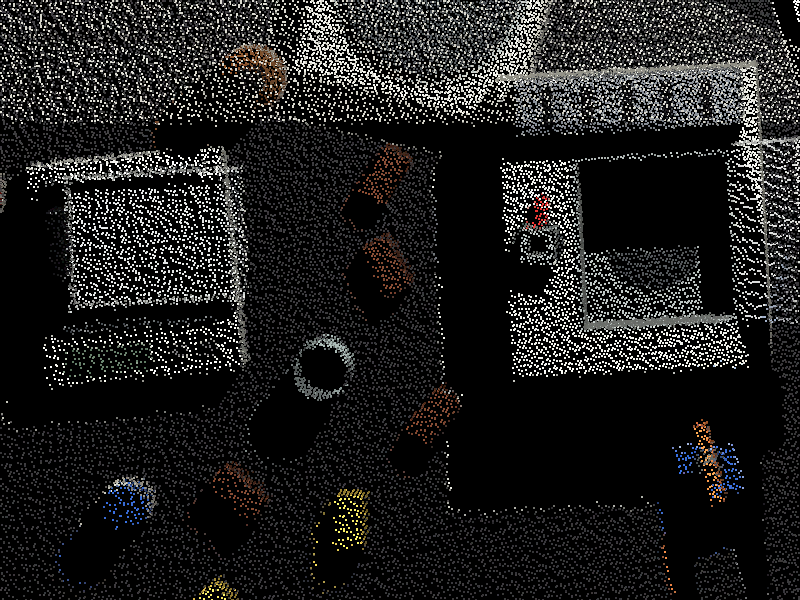

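```bash
cat > s3.py <<'E'
from h import *
import pickle
d={}
for k,p,a in [('w1',(470,120,380),np.pi/2),('w2',(570,290,330),np.pi/2),('w3',(560,-130,400),np.pi/2)]:
    try:
        arm.goto(p,down(a))
    except arm.IKError as e:
        print(k,'ik',e);continue
    d[k]=cam('wrist');save(d[k]['img'],k);o=arm.observe();print(k,o['time_s'],o['q'].round(2),o['tcp_pos'].round(1),d[k]['wc'][:3,3].round())
pickle.dump(d,open('c1.pkl','wb'))
E
python3 s3.py
```

```text
w1 2.125 [ 0.01  0.17  1.21  0.    1.77 -1.56] [469.8 120.6 379.8] [389. 120. 561.]
w2 3.0 [ 0.29  0.56  0.79 -0.    1.79 -1.28] [569.9 288.9 331.3] [489. 289. 512.]
w3 4.6167 [-0.43  0.41  0.84  0.    1.89 -2.  ] [ 560.2 -129.1  399.9] [ 479. -130.  581.]
```

View pics/w1.png

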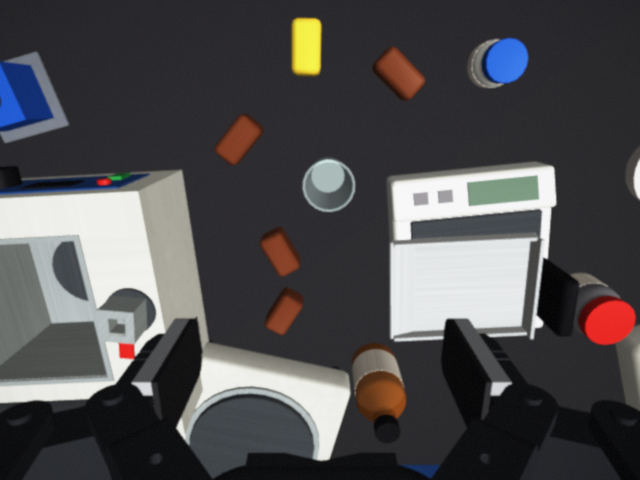

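View pics/w2.png

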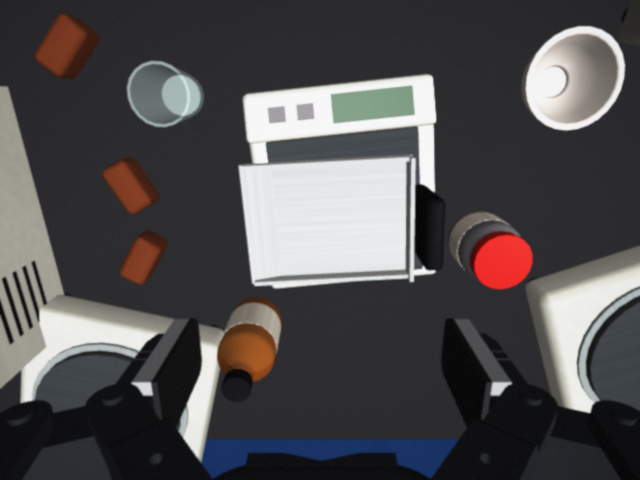

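View pics/w3.png

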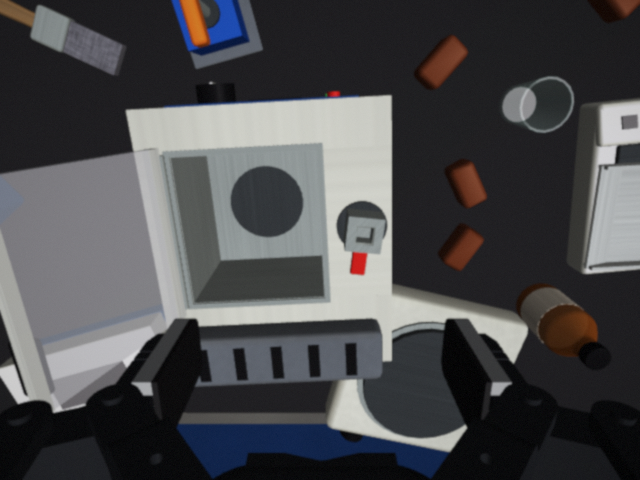

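```bash
cat >> h.py <<'E'
def rect(pts):
    (cx,cy),(w,h),a=cv2.minAreaRect(pts.astype(np.float32))
    a=np.deg2rad(a)
    if w<h: w,h=h,w; a+=np.pi/2
    return np.array([cx,cy]),w,h,(a+np.pi/2)%np.pi-np.pi/2
def briqs(c,zlo=28,zhi=50):
    w=cloud(c); hsv=cv2.cvtColor(c['img'],cv2.COLOR_RGB2HSV)
    m=(hsv[...,0]<14)&(hsv[...,1]>130)&(hsv[...,2]>40)&(hsv[...,2]<175)
    m=m&(w[...,2]>zlo)&(w[...,2]<zhi)
    m=cv2.morphologyEx(m.astype(np.uint8),cv2.MORPH_OPEN,np.ones((3,3)))
    n,l,s,ce=cv2.connectedComponentsWithStats(m); out=[]
    for i in range(1,n):
        if s[i][4]<150: continue
        p=w[l==i]; out.append((rect(p[:,:2]),np.median(p[:,2]),ce[i]))
    return out
E
cat > s4.py <<'E'
from h import *
import pickle
d=pickle.load(open('c1.pkl','rb'))
for k in ['w1','w2','w3']:
    for r,z,ce in briqs(d[k]): print(k,ce.round(),'c',r[0].round(1),'L %.0f W %.0f ang %.2f'%r[1:],'z %.1f'%z)
c=d['w2'];w=cloud(c);hsv=cv2.cvtColor(c['img'],cv2.COLOR_RGB2HSV)
def reg(c,w,zlo,zhi,x,y,extra=None,name='',show=True):
    m=(w[...,2]>zlo)&(w[...,2]<zhi)&(w[...,0]>x[0])&(w[...,0]<x[1])&(w[...,1]>y[0])&(w[...,1]<y[1])
    if extra is not None:m&=extra
    p=w[m]; r=rect(p[:,:2]); print(name,len(p),'c',r[0].round(1),'%.0f %.0f ang %.3f'%r[1:],'zmed %.1f'%np.median(p[:,2]),p.min(0).round(),p.max(0).round())
    return m
box=((470,720),(180,430))
for h in range(40,170,10):
    m=(w[...,2]>h)&(w[...,2]<h+10)&(w[...,0]>470)&(w[...,0]<740)&(w[...,1]>180)&(w[...,1]<430); print(h,m.sum(),end=' | ')
print()
reg(c,w,135,155,*box,name='handle top')
m=reg(c,w,62,110,(520,720),(180,420),name='pan all')
m=reg(c,w,62,73,(520,720),(180,420),name='panfloor')
m=reg(c,w,20,60,(430,720),(150,430),name='bal')
for r0 in (120,220): print([tuple(w[r0,cc].round(0)) for cc in range(236,450,12)])
E
python3 s4.py
```

```text
w1 [400.  73.] c [358.4 212.4] L 59 W 34 ang 0.83 z 38.2
w1 [238. 140.] c [434.8  17.7] L 59 W 34 ang -0.71 z 38.1
w1 [280. 254.] c [583.7  64.5] L 59 W 34 ang 0.51 z 38.3
w1 [283. 314.] c [673.5  67.1] L 58 W 33 ang -0.55 z 38.2
w2 [62. 45.] c [435.2  18.6] L 59 W 34 ang -0.71 z 37.8
w2 [127. 187.] c [583.8  65.4] L 59 W 33 ang 0.49 z 38.0
w2 [141. 260.] c [674.1  67.6] L 59 W 35 ang -0.55 z 38.1
w3 [625.   6.] c [378.1 218.9] L 35 W 17 ang 1.55 z 38.1
w3 [443.  61.] c [434.9  17.5] L 59 W 33 ang -0.71 z 38.3
w3 [468. 184.] c [583.8  64.3] L 57 W 33 ang 0.49 z 38.4
w3 [463. 249.] c [674.6  66.5] L 59 W 31 ang -0.55 z 38.5
40 1296 | 50 9007 | 60 11958 | 70 11007 | 80 2057 | 90 783 | 100 164 | 110 187 | 120 197 | 130 206 | 140 1382 | 150 0 | 160 0 | 
handle top 1488 c [607.7 393.4] 69 19 ang 0.046 zmed 145.2 [573. 383. 135.] [643. 404. 148.]
pan all 24814 c [599.8 303.2] 195 161 ang -1.518 zmed 70.2 [520. 204.  62.] [684. 405. 110.]
panfloor 19028 c [598.8 305.8] 193 157 ang -1.541 zmed 69.8 [520. 208.  62.] [679. 405.  73.]
bal 10615 c [576.2 286. ] 258 247 ang -1.486 zmed 54.6 [464.
[... 1408 characters left out ...]
0.0)), (np.float64(613.0), np.float64(274.0), np.float64(71.0)), (np.float64(613.0), np.float64(288.0), np.float64(70.0)), (np.float64(613.0), np.float64(301.0), np.float64(71.0)), (np.float64(613.0), np.float64(314.0), np.float64(69.0)), (np.float64(613.0), np.float64(327.0), np.float64(70.0)), (np.float64(613.0), np.float64(340.0), np.float64(70.0)), (np.float64(nan), np.float64(nan), np.float64(nan)), (np.float64(613.0), np.float64(366.0), np.float64(71.0)), (np.float64(613.0), np.float64(379.0), np.float64(70.0)), (np.float64(604.0), np.float64(385.0), np.float64(103.0)), (np.float64(592.0), np.float64(386.0), np.float64(145.0)), (np.float64(592.0), np.float64(396.0), np.float64(146.0))]
```

```bash
cat > s5.py <<'E'
from h import *
import pickle
d=pickle.load(open('c1.pkl','rb'))
for k in ['w1','w2']:
    c=d[k];w=cloud(c);hsv=cv2.cvtColor(c['img'],cv2.COLOR_RGB2HSV)
    m=(w[...,2]>46)&(w[...,2]<68)&(w[...,0]>440)&(w[...,0]<545)&(w[...,1]>170)&(w[...,1]<430)
    m=cv2.morphologyEx(m.astype(np.uint8),cv2.MORPH_OPEN,np.ones((3,3)))>0
    p=w[m][:,:2]; r=rect(p);print(k,r)
    # front edge fit: min x per y bin
    b=[(p[(p[:,1]>y)&(p[:,1]<y+10)]) for y in range(200,395,10)]
    e=np.array([[q[:,1].mean(),np.percentile(q[:,0],1)] for q in b if len(q)>5]); f=np.polyfit(e[:,0],e[:,1],1);print('front edge x=%.3f*y+%.1f'%tuple(f), 'at y300',np.polyval(f,300))
    for x in range(480,540,10):
        q=p[(p[:,0]>x)&(p[:,0]<x+10)]; print(x+5,q[:,1].min().round(),q[:,1].max().round(),q[:,1].mean().round())
c=d['w3'];w=cloud(c)
def reg(zlo,zhi,x,y,name,ex=None):
    m=(w[...,2]>zlo)&(w[...,2]<zhi)&(w[...,0]>x[0])&(w[...,0]<x[1])&(w[...,1]>y[0])&(w[...,1]<y[1])
    if ex is not None:m&=ex
    p=w[m]; r=rect(p[:,:2]); print(name,len(p),'c',r[0].round(1),'%.0f %.0f ang %.3f'%r[1:],'zmed %.1f'%np.median(p[:,2]),p.min(0).round(),p.max(0).round()); return m
hsv=cv2.cvtColor(c['img'],cv2.COLOR_RGB2HSV)
m=reg(140,160,(450,700),(-330,-40),'deck')
# mouth: chamber below deck inside
m=reg(5,140,(500,700),(-290,-120),'chamber')
m=reg(178,195,(540,680),(-150,-50),'lock')
red=((hsv[...,0]<8)|(hsv[...,0]>172))&(hsv[...,1]>150)&(hsv[...,2]>130)
m=reg(155,195,(540,700),(-150,-50),'arm',red)
org=(hsv[...,0]>6)&(hsv[...,0]<20)&(hsv[...,1]>170)&(hsv[...,2]>150)
m=reg(100,140,(300,450),(-350,-200),'keybar',org)
m=reg(50,70,(300,450),(-350,-200),'holder')
E
python3 s5.py
```

```text
w1 (array([511.9800415 , 307.94534302]), 199.61148071289062, 80.79615020751953, np.float64(-1.4917853057121544))
front edge x=-0.103*y+505.5 at y300 474.70997395569606
485 206.0 405.0 307.0
495 207.0 406.0 306.0
505 207.0 407.0 306.0
515 208.0 408.0 305.0
525 209.0 409.0 305.0
535 210.0 410.0 305.0
w2 (array([510.06292725, 307.95236206]), 201.03807067871094, 80.92311096191406, np.float64(-1.5129416945995282))
front edge x=-0.101*y+505.0 at y300 474.75932568059164
485 207.0 407.0 311.0
495 206.0 408.0 307.0
505 207.0 407.0 308.0
515 208.0 409.0 307.0
525 209.0 410.0 309.0
535 211.0 410.0 311.0
deck 25235 c [ 593.9 -185.6] 260 226 ang -1.518 zmed 151.0 [ 475. -321.  140.] [700. -50. 160.]
chamber 19206 c [ 613.9 -204.9] 163 149 ang 0.055 zmed 17.8 [ 536. -283.   12.] [ 699. -126.  140.]
lock 1177 c [605.6 -86.6] 37 36 ang -0.099 zmed 186.7 [ 586. -106.  178.] [625. -67. 189.]
arm 281 c [641.6 -90.7] 24 14 ang -0.085 zmed 169.4 [630. -98. 167.] [654. -83. 172.]
keybar 682 c [ 407.2 -252.1] 40 15 ang 0.234 zmed 132.2 [ 389. -263.  127.] [ 427. -242.  136.]
holder 1716 c [ 392.6 -255.9] 65 53 ang -1.324 zmed 60.8 [ 373. -293.   50.] [ 426. -218.   70.]
```

```bash
cat >> h.py <<'E'
MOUTH=np.array([613.9,-204.9,150.]);MYAW=0.055
PAN=np.array([611.6,308.5,69.]);PYAW=0.046
PLATE=np.array([603.5,316.,65.])
def panrot(yaw,th): return R.from_euler('z',yaw)*R.from_euler('x',th)
def pan_tool(floor,rot,flip,grip=(0,85,37)):
    """TCP pose for pan with floor point & rotation"""
    M=rot.as_matrix(); x=M[:,1]*flip; y=-M[:,2]; z=np.cross(x,y)
    return np.asarray(floor)+M@np.array(grip), R.from_matrix(np.stack([x,y,z],1)).as_quat()
def pour_floor(th,ly,lz,yaw=MYAW,lx=0):
    M=panrot(yaw,th); lip=MOUTH+R.from_euler('z',MYAW).apply([lx,ly,lz])
    return lip-M.apply([0,-102,9]),M
E
cat > s6.py <<'E'
from h import *
for flip in (1,-1):
    print('flip',flip)
    for nm,(f,M) in {'grip':(PAN,panrot(PYAW,0)),'above':(PAN+[0,0,100],panrot(PYAW,0)),'abv2':(PAN+[0,0,150],panrot(PYAW,0)),**{'pour%.1f'%t:pour_floor(t,20,75-50*min(t/.5,1)) for t in np.arange(0,1.3,.2)}}.items():
        p,q=pan_tool(f,M,flip); s=arm.solve_ik(p,q); print(nm,p.round(),None if s is None else np.round(s,2))
E
python3 s6.py
```

```text
flip 1
grip [608. 393. 106.] [ 0.41  0.84  0.87 -0.    1.43 -1.2 ]
above [608. 393. 206.] [ 0.41  0.8   0.69 -0.    1.65 -1.2 ]
abv2 [608. 393. 256.] [ 0.41  0.81  0.55 -0.    1.78 -1.2 ]
pour0.0 [603.   2. 253.] [-0.19  0.46  1.13 -0.    1.55 -1.82]
pour0.2 [603.  -7. 270.] [-0.3   0.47  1.08  0.19  1.65 -1.92]
pour0.4 [604. -24. 284.] [-0.41  0.52  1.03  0.36  1.77 -1.99]
pour0.6 [605. -47. 304.] [-0.51  0.58  0.95  0.53  1.92 -2.03]
pour0.8 [607. -75. 329.] [-0.6   0.67  0.84  0.71  2.08 -2.02]
pour1.0 [ 609. -108.  347.] [-0.68  0.77  0.72  0.9   2.22 -1.95]
pour1.2 [ 611. -143.  359.] [-0.74  0.9   0.6   1.12  2.34 -1.84]
flip -1
grip [608. 393. 106.] [ 0.41  0.84  0.87 -0.    1.43  1.94]
above [608. 393. 206.] [ 0.41  0.8   0.69 -0.    1.65  1.94]
abv2 [608. 393. 256.] [ 0.41  0.81  0.55 -0.    1.78  1.94]
pour0.0 [603.   2. 253.] [-0.19  0.46  1.13 -0.    1.55  1.32]
pour0.2 [603.  -7. 270.] [-0.3   0.47  1.08  0.19  1.65  1.22]
pour0.4 [604. -24. 284.] [-0.41  0.52  1.03  0.36  1.77  1.15]
pour0.6 [605. -47. 304.] [-0.51  0.58  0.95  0.53  1.92  1.11]
pour0.8 [607. -75. 329.] [-0.6   0.67  0.84  0.71  2.08  1.12]
pour1.0 [ 609. -108.  347.] [-0.68  0.77  0.72  0.9   2.22  1.19]
pour1.2 [ 611. -143.  359.] [-0.74  0.9   0.6   1.12  2.34  1.31]
```

```bash
cat > pick.py <<'E'
from h import *
SL=[(-32,25),(32,25),(-32,-37),(32,-37)]
SURV=((470,120,380),down(np.pi/2))
def bench():
    arm.goto(*SURV); c=cam('wrist'); return c,[b for b in briqs(c) if abs(b[0][1]-59)<5 and abs(b[0][2]-34)<5]
def pick(b):
    r,z,ce=b; a=r[3]+np.pi/2; a=(a+np.pi/2)%np.pi-np.pi/2
    x,y=r[0]; q=down(a)
    arm.command_gripper(0.75,40)
    arm.goto((x,y,120),q); arm.movel((x,y,15),v=150)
    arm.command_gripper(0.0,45)
    arm.movel((x,y,190),v=250)
    o=arm.observe(); print('picked',r[0].round(1),'gw %.2f'%o['gripper_width'],'t',o['time_s'])
    return o['gripper_width']
def place(s,ang=PYAW):
    p=PAN+R.from_euler('z',PYAW).apply([s[0],s[1],0]); q=down(ang)
    arm.goto((p[0],p[1],230),q); arm.movel((p[0],p[1],PAN[2]+20),v=150)
    arm.command_gripper(0.6); arm.movel((p[0],p[1],200),v=250)
    print('placed t',arm.observe()['time_s'])
E
cat > s7.py <<'E'
from pick import *
c,B=bench(); print([b[0][0].round(1) for b in B])
b=min(B,key=lambda b:b[0][0][0])  # nearest the base
g=pick(b); save(cam('wrist')['img'],'p1'); 
if .2<g<.6: place(SL[0])
arm.goto((570,290,330),down(np.pi/2)); c=cam('wrist'); save(c['img'],'p1b'); print(briqs(c,100,120),arm.observe()['force'])
E
python3 s7.py
```

```text
[array([358.5, 212.4]), array([434.7,  17.6]), array([583.6,  64.3]), array([673.4,  67.4])]
picked [358.5 212.4] gw -0.00 t 10.5667
[((array([759.69165039, 202.55775452]), 58.1374626159668, 36.2368278503418, np.float64(1.4391265798661257)), np.float64(108.7011493475207), array([245.07634307, 354.73044298]))] [ 0.14280178 -0.6736094  -0.53282144]
```

View pics/p1b.png

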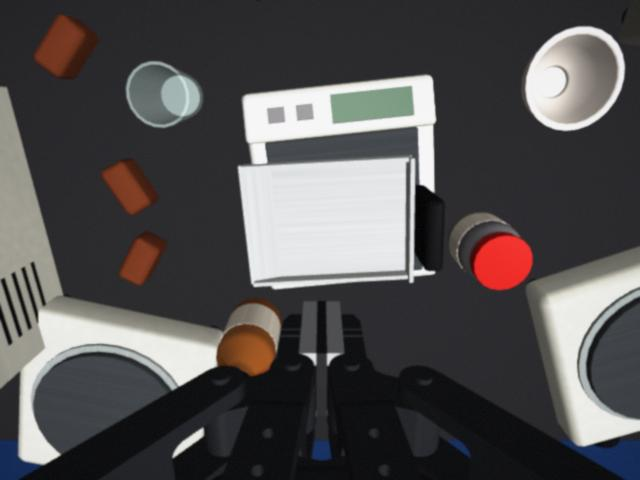

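```bash
python3 - <<'E'
from pick import *
c,B=bench(); save(c['img'],'p2'); print([(b[0][0].round(1),round(b[0][3],2)) for b in B]); print(arm.observe()['tcp_pos'])
E
```

```text
[(array([358.5, 212.3]), np.float64(0.82)), (array([434.9,  17.6]), np.float64(-0.71)), (array([583.5,  64.6]), np.float64(0.49)), (array([673.7,  66.8]), np.float64(-0.55))]
[470.54109994 120.71149193 379.37680653]
```

View pics/p1.png

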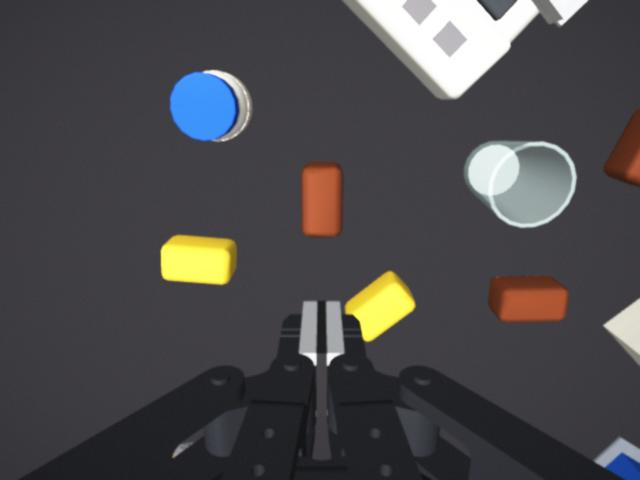

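View pics/p2.png

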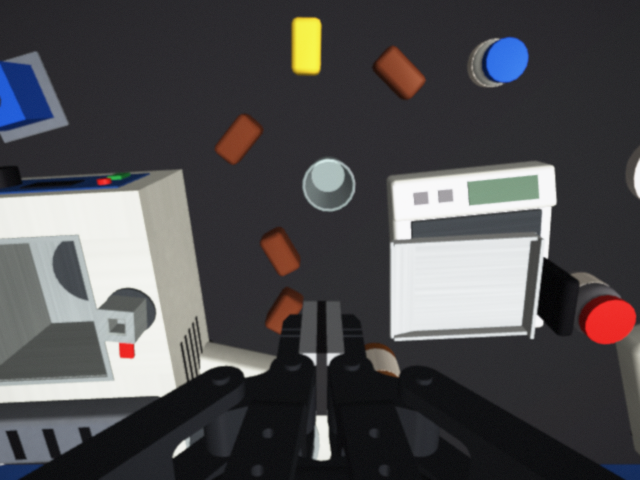

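```bash
python3 - <<'E'
from pick import *
c=arm.camera('wrist'); H=np.array(c['hand_eye']); print(H.round(3))
K=cam('wrist')
o=arm.observe(); print(proj(K,o['tcp_pos']), proj(K,o['tcp_pos']*[1,1,0]))
print(K['z'][300:440:10,320].round())
w=cloud(K); print(w[305,320],w[350,320])
E
```

```text
[[ 1.00000e+00 -1.00000e-03  0.00000e+00 -6.58000e-01]
 [-1.00000e-03 -3.13000e-01  9.50000e-01 -1.81471e+02]
 [-1.00000e-03 -9.50000e-01 -3.13000e-01  8.09330e+01]
 [ 0.00000e+00  0.00000e+00  0.00000e+00  1.00000e+00]]
[322.4479835 281.583574 ] [321.39483711 165.06460593]
[619. 147. 140. 133. 128. 123. 121. 123. 123. 125. 127. 128. 605. 610.]
[459.36193701 119.71187888 424.93043783] [459.31973981 119.76502458 453.68875129]
```

```bash
python3 - <<'E'
from pick import *
o=arm.observe();t=o['tcp_pos'];print(t,o['q'].round(3))
for n in ['side','scene']:
    c=cam(n);w=cloud(c);m=(abs(w[...,0]-t[0])<35)&(abs(w[...,1]-t[1])<60)&(w[...,2]>t[2]-60)&(w[...,2]<t[2]+200)
    z=w[m]; print(n,m.sum(),np.percentile(z[:,2],[0,1,3,5,10]).round(1)); lo=z[z[:,2]<np.percentile(z[:,2],5)]; print(lo.mean(0).round(1))
    u,v=proj(c,t); print(u,v); r=c['img'][int(v)-60:int(v)+60,int(u)-60:int(u)+60].copy(); cv2.circle(r,(60,60),2,(255,0,0),-1); save(cv2.resize(r,None,fx=4,fy=4),'tip_'+n)
E
```

```text
[470.5285463  120.77127499 379.19996667] [ 0.009  0.171  1.205  0.     1.768 -1.563]
side 1652 [415.9 420.  428.5 435.8 451.8]
[470.2 129.9 426.4]
317.4915001480558 177.09240286074163
scene 1101 [420.1 427.9 434.  441.3 460.6]
[476.9 116.5 432.3]
344.45539588194794 158.18346932289595
```

View pics/tip_side.png

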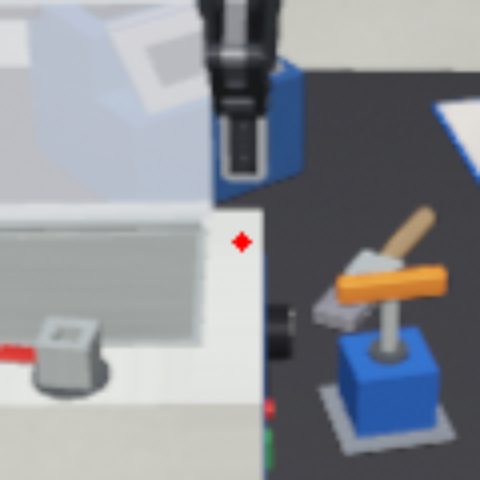

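```bash
python3 - <<'E'
from pick import *
print(arm.grip_point_offset,[a for a in dir(arm) if not a.startswith('_')])
arm.command_gripper(0.6)
o=arm.observe();t=o['tcp_pos'];c=cam('wrist');w=cloud(c)
m=(abs(w[...,0]-t[0])<40)&(abs(w[...,1]-t[1])<70)&(w[...,2]>t[2]-60)
p=w[m]; low=p[p[:,2]<p[:,2].min()+6];print(p[:,2].min()-t[2],low.mean(0)-t, low.min(0)-t,low.max(0)-t)
E
```

```text
18.700000000000003 ['IKError', 'camera', 'command_gripper', 'dwell', 'goto', 'grip_point_offset', 'job_done', 'move_joints', 'movel', 'observe', 'solve_ik']
41.716211798760924 [-3.52195315 -0.73406199 45.47681826] [-11.89090373 -32.91276754  41.7162118 ] [10.58466068 31.72853277 47.6962738 ]
```

```bash
python3 - <<'E'
from pick import *
arm.command_gripper(0.0,40)
arm.goto((380,120,100),down(np.pi/2)); arm.movel((380,120,-22),v=150)
f0=arm.observe()['force'][2]
for z in range(-24,-50,-2):
    arm.movel((380,120,z),v=40); o=arm.observe(); print(z,o['tcp_pos'][2].round(2),(o['force'][2]-f0).round(2))
    if abs(o['force'][2]-f0)>4: break
arm.movel((380,120,100),v=200); print(arm.observe()['time_s'])
E
```

```text
-24 -23.67 0.54
-26 -26.04 1.15
-28 -28.13 0.39
-30 -30.12 -0.5
-32 -32.1 0.8
-34 -34.09 0.58
-36 -36.1 -0.11
-38 -38.08 -0.48
-40 -38.33 38.54
20.025
```

```bash
cat >> h.py <<'E'
D=38.2
def tip2tcp(p,q): return np.asarray(p,float)+D*R.from_quat(q).as_matrix()[:,1]
def G(p,q): arm.goto(tip2tcp(p,q),q)
def L(p,q,v=150): arm.movel(tip2tcp(p,q),q,v)
E
python3 - <<'E'
s=open('pick.py').read()
s=s.replace("arm.goto(*SURV)","arm.goto(*SURV)").replace("arm.goto((x,y,120),q); arm.movel((x,y,15),v=150)","G((x,y,120),q); L((x,y,15),q)").replace("arm.movel((x,y,190),v=250)","L((x,y,150),q,250)").replace("arm.goto((p[0],p[1],230),q); arm.movel((p[0],p[1],PAN[2]+20),v=150)","G((p[0],p[1],170),q); L((p[0],p[1],PAN[2]+20),q)").replace("arm.movel((p[0],p[1],200),v=250)","L((p[0],p[1],170),q,250)")
open('pick.py','w').write(s)
E
cat pick.py; python3 s7.py
```

```text
from h import *
SL=[(-32,25),(32,25),(-32,-37),(32,-37)]
SURV=((470,120,380),down(np.pi/2))
def bench():
    arm.goto(*SURV); c=cam('wrist'); return c,[b for b in briqs(c) if abs(b[0][1]-59)<5 and abs(b[0][2]-34)<5]
def pick(b):
    r,z,ce=b; a=r[3]+np.pi/2; a=(a+np.pi/2)%np.pi-np.pi/2
    x,y=r[0]; q=down(a)
    arm.command_gripper(0.75,40)
    G((x,y,120),q); L((x,y,15),q)
    arm.command_gripper(0.0,45)
    L((x,y,150),q,250)
    o=arm.observe(); print('picked',r[0].round(1),'gw %.2f'%o['gripper_width'],'t',o['time_s'])
    return o['gripper_width']
def place(s,ang=PYAW):
    p=PAN+R.from_euler('z',PYAW).apply([s[0],s[1],0]); q=down(ang)
    G((p[0],p[1],170),q); L((p[0],p[1],PAN[2]+20),q)
    arm.command_gripper(0.6); L((p[0],p[1],170),q,250)
    print('placed t',arm.observe()['time_s'])
[array([358.5, 212.3]), array([434.7,  17.6]), array([583.7,  64.4]), array([673.8,  66.7])]
picked [358.5 212.3] gw 0.39 t 25.925
placed t 28.45
[((array([577.66693115, 330.95294189]), 56.07115936279297, 31.205249786376953, np.float64(-1.5355163707313704)), np.float64(107.44556056656074), array([363.62534897, 195.31267448])), ((array([770.44049072, 222.11943054]), 50.28771209716797, 16.203113555908203, np.float64(0.031554699282993814)), np.float64(107.7828720191618), array([260.32104121, 362.77657267]))] [ 0.86171923 -0.1643231   0.06626712]
```

View pics/p1b.png

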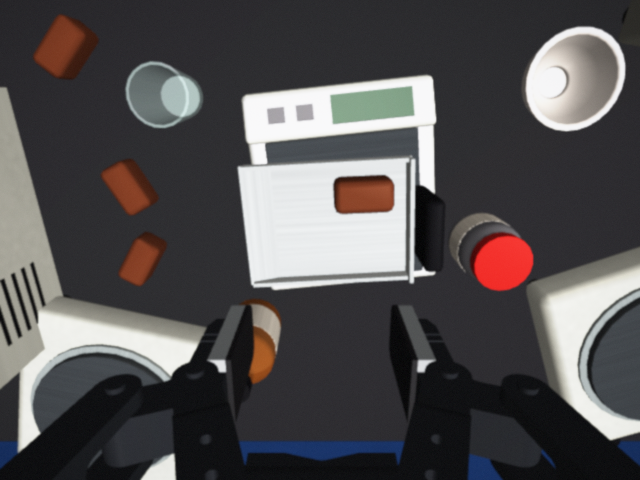

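```bash
cat > s8.py <<'E'
from pick import *
import sys
for s in SL[1:]:
    c,B=bench(); print([b[0][0].round(1) for b in B])
    if not B: save(c['img'],'none');break
    B=[b for b in B if b[0][0][1]<260]
    b=min(B,key=lambda b:b[0][0][0]) 
    g=pick(b)
    if not .25<g<.55: print('missed');break
    place(s)
arm.goto((570,290,330),down(np.pi/2)); c=cam('wrist'); save(c['img'],'p4'); 
for r,z,ce in briqs(c,90,150): print(r[0].round(1),z.round(1),ce.round())
E
python3 s8.py
```

```text
[array([434.6,  17.8]), array([583.6,  64.7]), array([673.6,  67. ])]
picked [434.6  17.8] gw 0.39 t 34.1917
placed t 37.0917
[array([583.6,  64.6]), array([674.1,  66.7])]
picked [583.6  64.6] gw 0.39 t 43.125
placed t 45.45
[array([673.8,  67. ])]
picked [673.8  67. ] gw 0.39 t 50.625
placed t 53.2917
[577.6 330.8] 107.3 [364. 194.]
[580.7 270.2] 107.3 [302. 198.]
[641.5 333.3] 107.3 [364. 255.]
[644.  271.6] 107.3 [304. 257.]
[767.4 223.2] 105.0 [261. 360.]
```

View pics/p4.png

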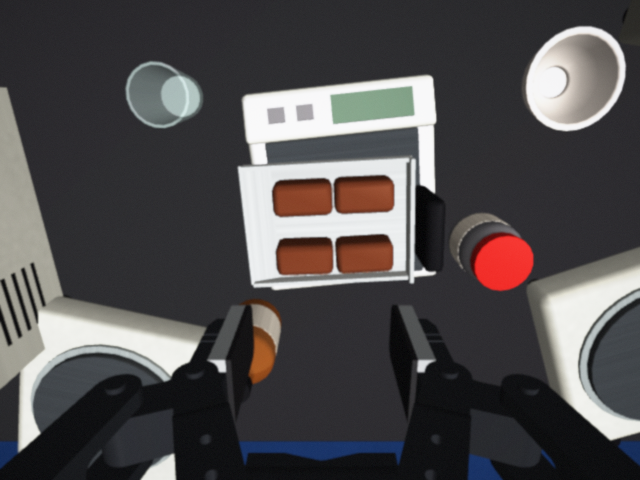

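```bash
cat > s9.py <<'E'
from h import *
d=cam('wrist');w=cloud(d)
m=(w[...,2]>140)&(w[...,2]<150)&(w[...,0]>560)&(w[...,0]<660)&(w[...,1]>370)&(w[...,1]<420)
r=rect(w[m][:,:2]);print(r,w[m].mean(0))
ok=True
seq=[('grip',PAN,panrot(PYAW,0)),('up',PAN+[0,0,150],panrot(PYAW,0))]
for t in np.arange(0,1.21,.2): seq.append(('pour%.1f'%t,*pour_floor(t,20,75-50*min(t/.5,1))))
for n,f,M in seq:
    p,q=pan_tool(f,M,1); s=arm.solve_ik(tip2tcp(p,q),q); print(n,p.round(),None if s is None else np.round(s,2))
E
python3 s9.py
```

```text
(array([607.32348633, 393.47158813]), 68.37586975097656, 18.37491798400879, np.float64(0.05555355282262053)) [606.12515941 392.42345397 144.95533243]
grip [608. 393. 106.] [ 0.41  0.87  0.92 -0.    1.35 -1.2 ]
up [608. 393. 256.] [ 0.41  0.8   0.66 -0.    1.68 -1.2 ]
pour0.0 [603.   2. 253.] [-0.19  0.47  1.21 -0.    1.46 -1.82]
pour0.2 [603.  -7. 270.] [-0.29  0.48  1.17  0.19  1.56 -1.92]
pour0.4 [604. -24. 284.] [-0.39  0.52  1.12  0.36  1.68 -2.01]
pour0.6 [605. -47. 304.] [-0.48  0.57  1.05  0.52  1.83 -2.05]
pour0.8 [607. -75. 329.] [-0.57  0.64  0.95  0.69  1.99 -2.05]
pour1.0 [ 609. -108.  347.] [-0.65  0.73  0.85  0.87  2.14 -2.01]
pour1.2 [ 611. -143.  359.] [-0.71  0.83  0.75  1.07  2.26 -1.92]
```

```bash
cat > s10.py <<'E'
from h import *
M=panrot(0.05,0); p,q=pan_tool(PAN,M,1); p[:2]=[607.4,393.4]
arm.command_gripper(0.42)
G(p+[0,0,90],q); L(p,q,100)
arm.command_gripper(0.0,120); print(arm.observe()['gripper_width'])
L(p+[0,0,70],q,60); o=arm.observe(); print(o['gripper_width'],o['force'],o['ft_torque'],o['time_s'])
c=cam('wrist');save(c['img'],'lift'); save(cam('side')['img'],'lift_s')
E
python3 s10.py
```

```text
0.19571676567167162
0.19258030538292434 [ 0.1866495  -0.02400639 -7.38544155] [0.6312162  0.05948761 0.01500955] 58.5083
```

View pics/lift.png

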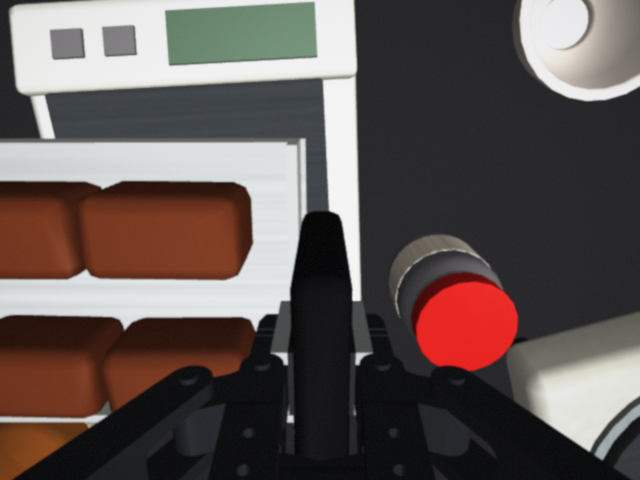

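View pics/lift_s.png

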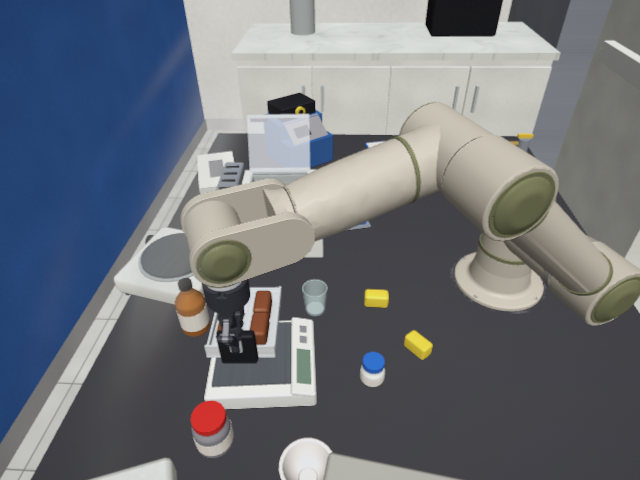

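```bash
cat > s11.py <<'E'
from h import *
M=panrot(0.05,0); p,q=pan_tool(PAN,M,1); p[:2]=[607.4,393.4]
L(p+[0,0,150],q,120)
f,M=pour_floor(0,20,75); p,q=pan_tool(f,M,1); L(p,q,150)
save(cam('scene')['img'],'carry')
for t in (.2,.4,.5):
    f,M=pour_floor(t,20,75-50*min(t/.5,1)); p,q=pan_tool(f,M,1); L(p,q,80)
o=arm.observe();print(o['gripper_width'],o['time_s'])
save(cam('scene')['img'],'pour05');save(cam('side')['img'],'pour05s')
E
python3 s11.py; python3 -c "
import cv2,numpy as np
a=cv2.imread('pics/carry.png')[150:400,150:470];b=cv2.imread('pics/pour05.png')[150:400,150:470]
cv2.imwrite('pics/m1.png',cv2.resize(np.hstack([a,b]),(800,312)))"
```

```text
0.1990277843431116 63.2583
```

View pics/m1.png

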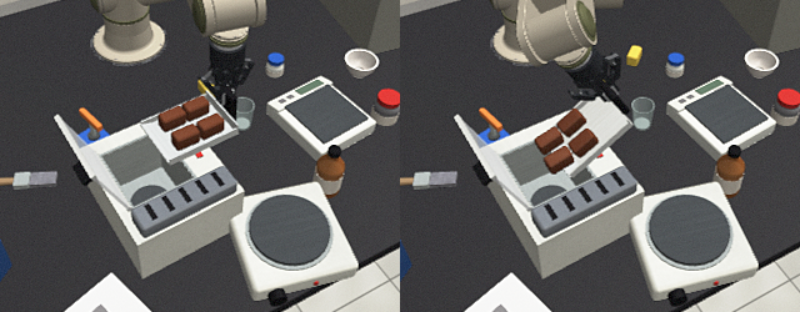

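View pics/pour05s.png

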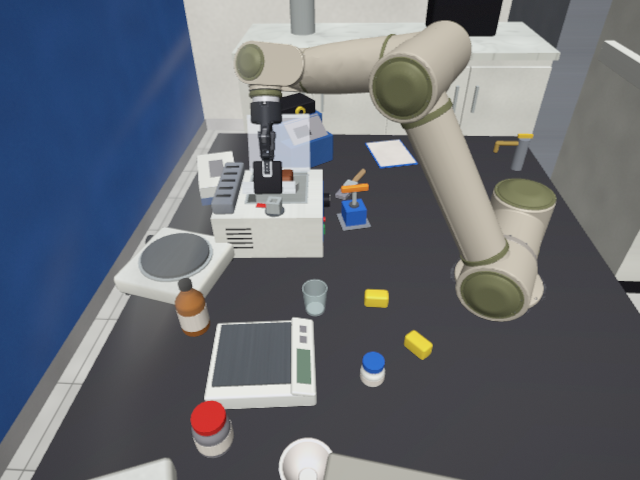

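```bash
cat > s12.py <<'E'
from h import *
for t in (.6,.7,.8,.9,1.0,1.1):
    f,M=pour_floor(t,20,25); p,q=pan_tool(f,M,1); L(p,q,60)
arm.dwell(.4)
o=arm.observe();print(o['gripper_width'],o['time_s'],o['force'])
c=cam('scene');save(c['img'],'pour11');s=cam('side');save(s['img'],'pour11s')
import pickle;pickle.dump((c,s),open('plate.pkl','wb'))
for n,c in(('scene',c),('side',s)):
    w=cloud(c);m=(w[...,2]>58)&(w[...,2]<75)&(w[...,0]>480)&(w[...,0]<720)&(w[...,1]>200)&(w[...,1]<430)
    hsv=cv2.cvtColor(c['img'],cv2.COLOR_RGB2HSV); m&=hsv[...,2]<130
    m=cv2.morphologyEx(m.astype(np.uint8),cv2.MORPH_OPEN,np.ones((3,3)))>0
    print(n,m.sum(),rect(w[m][:,:2]),np.median(w[m][:,2]))
E
python3 s12.py; python3 -c "
import cv2,numpy as np
a=cv2.imread('pics/pour11.png')[150:400,150:470];b=cv2.imread('pics/pour11s.png')[50:300,150:470]
cv2.imwrite('pics/m2.png',cv2.resize(np.hstack([a,b]),(800,312)))"
```

```text
0.19511076852356754 66.5083 [ 0.10880216 -0.26753116 -2.39615461]
scene 1624 (array([602.03692627, 316.24221802]), 163.52760314941406, 162.33021545410156, np.float64(-1.4707433620114374)) 66.14787923990525
side 4498 (array([600.72454834, 318.63476562]), 161.74400329589844, 157.18951416015625, np.float64(-1.4666926690262914)) 64.34188898285947
```

View pics/m2.png

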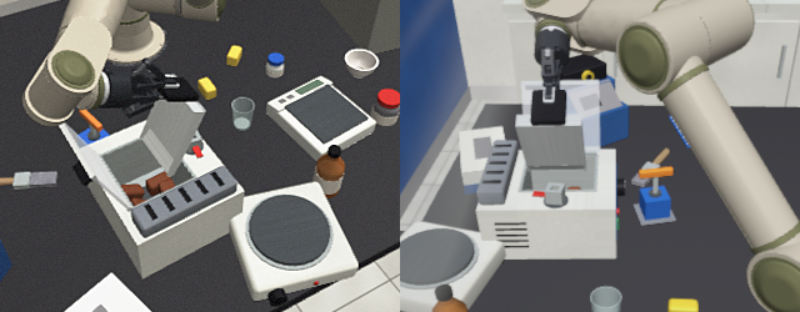

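```bash
sed -i 's/^PLATE=.*/PLATE=np.array([601.8,316.8,65.])/' h.py; cat > s13.py <<'E'
from h import *
for t in (.8,.5,.2,0):
    f,M=pour_floor(t,20,25 if t>=.5 else 75-100*t); p,q=pan_tool(f,M,1); L(p,q,120)
save(cam('wrist')['img'],'ch')
f=PLATE+[0,0,4]; M=panrot(0.09,0); p,q=pan_tool(f,M,1)
L(p+[0,0,145],q,200); L(p+[0,0,15],q,150); 
c=cam('side');save(c['img'],'set0')
z=14
while z>-2.5:
    z-=1.5; L(p+[0,0,z],q,30); o=arm.observe(); print(round(z,1),o['force'][2].round(1),o['ft_torque'].round(2))
    if o['force'][2]>1: break
print(o['time_s'])
E
python3 s13.py
```

```text
12.5 -1.5 [ 0.18  0.   -0.01]
11.0 -1.7 [0.18 0.01 0.  ]
9.5 -2.7 [ 0.15  0.01 -0.01]
8.0 -2.6 [ 0.23  0.   -0.02]
6.5 -1.8 [0.2  0.02 0.01]
5.0 -2.9 [ 0.15 -0.02  0.07]
3.5 -2.6 [0.15 0.02 0.  ]
2.0 -1.9 [ 0.23 -0.    0.03]
0.5 1.9 [0.04 0.01 0.02]
74.1583
```

View pics/ch.png

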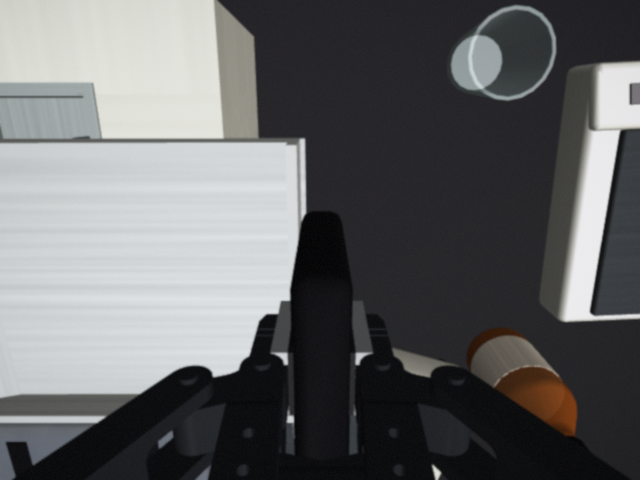

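View pics/set0.png

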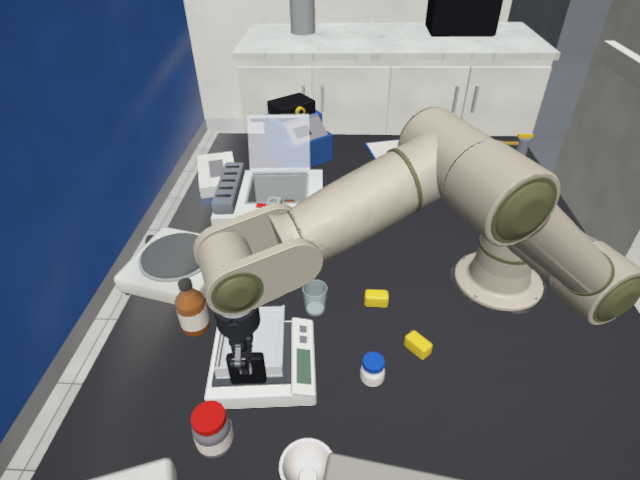

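```bash
cat > s14.py <<'E'
from h import *
o=arm.observe(); q=o['orientation']; p=o['tcp_pos']
arm.command_gripper(0.45); arm.movel(p+[0,0,100],q,v=150)
arm.goto((570,290,330),down(np.pi/2)); c=cam('wrist');save(c['img'],'pan1');w=cloud(c)
m=(w[...,2]>140)&(w[...,2]<150)&(w[...,0]>560)&(w[...,0]<660)&(w[...,1]>370)&(w[...,1]<440)
r=rect(w[m][:,:2]);print(r,w[m].mean(0)); h=r[0];fl=h-85*np.array([-np.sin(r[3]),np.cos(r[3])]);print('floor',fl,'d',np.linalg.norm(fl-PLATE[:2]))
for rr in (200,):
  print([w[rr,cc].round(1).tolist() for cc in range(270,400,25)])
arm.goto((560,-130,400),down(np.pi/2)); c=cam('wrist');save(c['img'],'mill1')
for r,z,ce in briqs(c,10,140): print(r[0].round(1),z.round(1),ce.round())
def mw(v): return MOUTH+R.from_euler('z',MYAW).apply(v)
for nm,P in {'a':(400,-400,300),'b':mw([-60,-197,130]),'c':mw([-60,-40,130]),'d':mw([-60,-10,140])}.items():
    qq=down(np.pi/2); s=arm.solve_ik(tip2tcp(P,qq),qq);print(nm,np.round(P),None if s is None else np.round(s,2))
print(arm.observe()['time_s'])
E
python3 s14.py
```

```text
(array([594.22167969, 400.94494629]), 68.781494140625, 17.637622833251953, np.float64(0.09552213714328595)) [593.0822992  400.07062431 144.96260592]
floor [602.32871946 316.33244186] d 0.7058008782329187
[[588.4, 235.5, 72.2], [589.0, 261.8, 69.3], [589.1, 288.6, 69.0], [nan, nan, nan], [588.7, 341.8, 70.8], [588.9, 368.6, 70.2]]
[ 584.8 -170.1] 53.2 [289. 186.]
[ 586.9 -242.4] 65.1 [232. 190.]
[ 623.7 -165.7] 75.2 [293. 221.]
[ 638.1 -241.9] 68.1 [235. 230.]
[765.1 194. ] 104.0 [568. 329.]
a [ 400 -400  300] [-0.99  0.37  1.24 -0.    1.53 -2.56]
b [ 565. -405.  280.] [-0.79  0.71  0.76 -0.    1.67 -2.36]
c [ 556. -248.  280.] [-0.61  0.48  1.13 -0.    1.53 -2.18]
d [ 555. -218.  290.] [-0.57  0.44  1.16 -0.    1.54 -2.14]
77.7917
```

View pics/pan1.png

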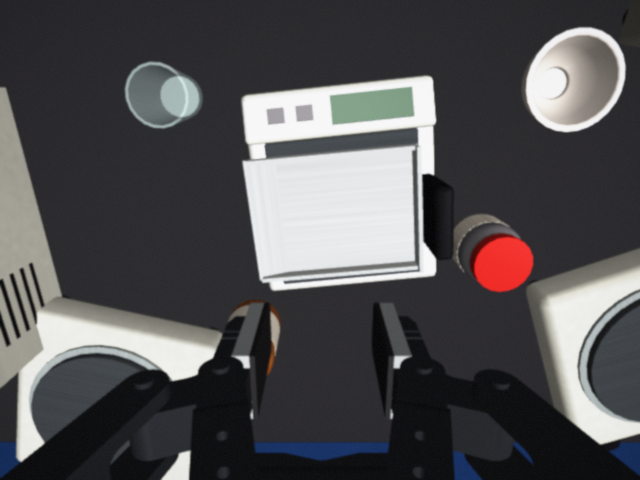

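View pics/mill1.png

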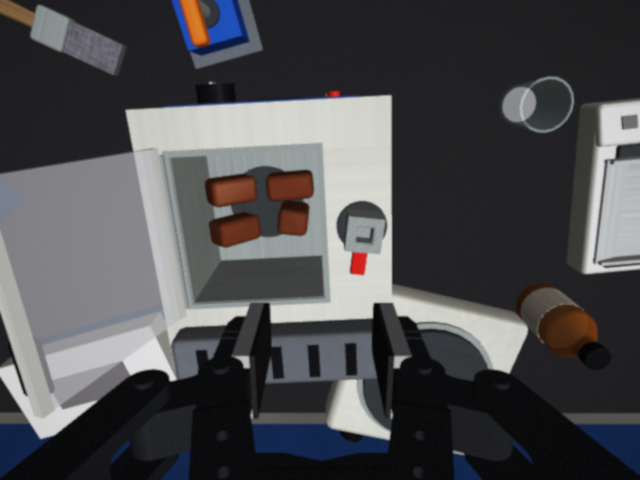

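```bash
cat >> h.py <<'E'
def mw(v): return MOUTH+R.from_euler('z',MYAW).apply(v)
E
cat > s15.py <<'E'
from h import *
q=down(1.4); arm.command_gripper(0.0,40)
G((400,-180,340),q); G((400,-400,300),q); L(mw([-60,-197,130]),q,200)
save(cam('side')['img'],'lid0')
y=-197
while y<-25:
    y+=12; L(mw([-60,y,130]),q,80); o=arm.observe()
    f=o['force']; print(y,f.round(1),end=';')
    if np.linalg.norm(f)>25: print('STOP');break
arm.dwell(.8)
save(cam('side')['img'],'lid1');save(cam('scene')['img'],'lid1s');print(o['time_s'])
E
python3 s15.py;python3 -c "
import cv2,numpy as np
a=cv2.imread('pics/lid0.png')[50:300,150:470];b=cv2.imread('pics/lid1.png')[50:300,150:470]
cv2.imwrite('pics/m3.png',cv2.resize(np.hstack([a,b]),(800,312)))"
```

```text
-185 [-0.   0.2 -0.7];-173 [-0.2 -0.4  0.4];-161 [ 0.1 -0.4 -0.5];-149 [-1.   0.  -0.3];-137 [-0.7 -1.6  4.9];-125 [-2.6 -2.  12.5];-113 [-3.6 -2.8 18.1];-101 [-4.9 -0.4 21.4];-89 [ 0.7  0.3 -1.2];-77 [-0.5 -1.5 -0.3];-65 [ 0.9  0.1 -0.1];-53 [-0.4 -0.6  0. ];-41 [0.2 0.3 0. ];-29 [ 0.1 -0.3 -0.2];-17 [-0.6  0.   0.4];85.4667
```

View pics/m3.png

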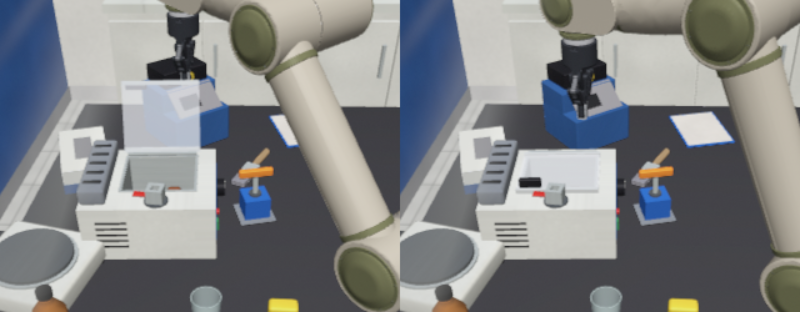

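View pics/lid1s.png

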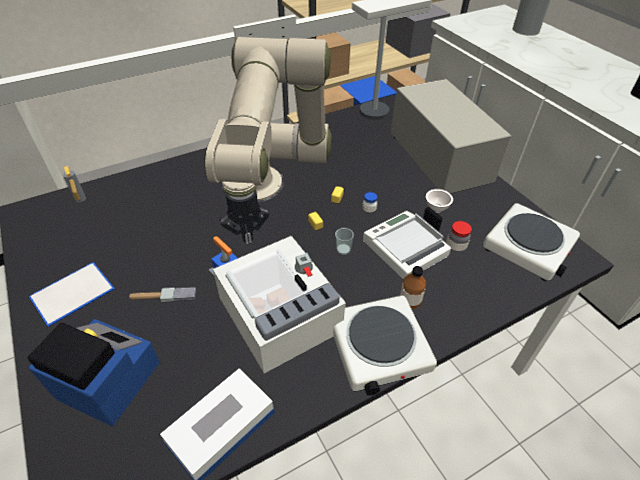

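```bash
cat > s16.py <<'E'
from h import *
import pickle
arm.command_gripper(.75)
c0=None
arm.goto((560,-90,330),down(np.pi/2)); c=cam('wrist');save(c['img'],'lock1');d={'lock':c}
arm.goto((420,-255,280),down(np.pi/2)); c=cam('wrist');save(c['img'],'key1');d['key']=c
pickle.dump(d,open('c2.pkl','wb'));print(arm.observe()['time_s'])
E
python3 s16.py
```

```text
88.675
```

View pics/lock1.png

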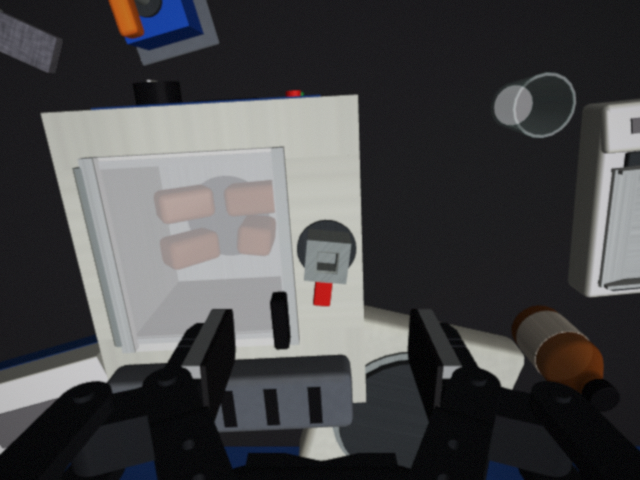

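View pics/key1.png

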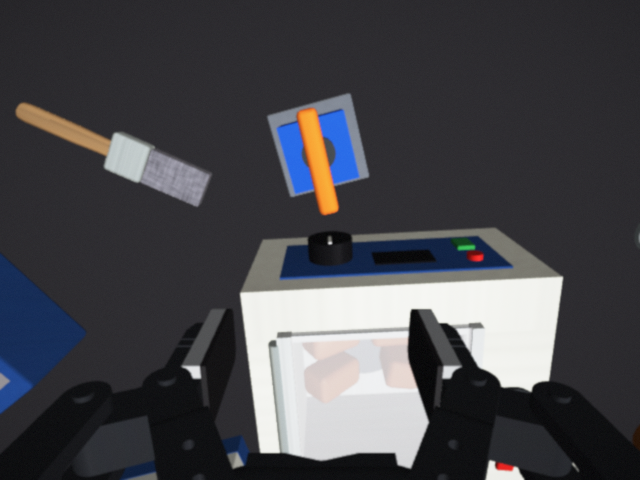

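```bash
cat > s17.py <<'E'
from h import *
import pickle
d=pickle.load(open('c2.pkl','rb'))
def reg(c,zlo,zhi,x,y,name,ex=None):
    w=cloud(c)
    m=(w[...,2]>zlo)&(w[...,2]<zhi)&(w[...,0]>x[0])&(w[...,0]<x[1])&(w[...,1]>y[0])&(w[...,1]<y[1])
    if ex is not None:m&=ex(cv2.cvtColor(c['img'],cv2.COLOR_RGB2HSV))
    p=w[m]; r=rect(p[:,:2]); print(name,len(p),'c',r[0].round(1),'mean',p.mean(0).round(1),'%.0f %.0f ang %.3f'%r[1:],'z %.1f'%np.median(p[:,2]))
    return p
org=lambda h:(h[...,0]>6)&(h[...,0]<22)&(h[...,1]>150)&(h[...,2]>130)
blu=lambda h:(h[...,0]>100)&(h[...,0]<125)&(h[...,1]>150)
k=d['key']
p=reg(k,127,140,(300,480),(-340,-180),'bartop',org)
for q in range(0,101,20): print(np.percentile(p[:,2],q).round(1),end=' ')
print();reg(k,55,66,(300,480),(-340,-180),'holder',blu)
reg(k,2,14,(300,480),(-320,-200),'foot')
l=d['lock']
p=reg(l,181,195,(560,660),(-140,-50),'lock')
red=lambda h:((h[...,0]<8)|(h[...,0]>172))&(h[...,1]>150)&(h[...,2]>130)
reg(l,155,195,(540,700),(-150,-50),'arm',red)
# recess dark hole: ray cast at z=186
for u,v in [(317,251),(337,251),(338,271),(317,271)]: print(ray(l,u,v,186)[:2].round(1),end=' ')
c=l['img'][215:310,290:370]; save(cv2.resize(c,None,fx=7,fy=7,interpolation=cv2.INTER_CUBIC),'lockz')
c=k['img'][85:225,255:380]; save(cv2.resize(c,None,fx=4,fy=4,interpolation=cv2.INTER_CUBIC),'keyz')
E
python3 s17.py
```

```text
bartop 2059 c [ 386.4 -257.9] mean [ 384.8 -258.1  132.3] 84 16 ang 0.231 z 132.4
127.3 131.5 132.2 132.7 133.2 135.3 
holder 2963 c [ 423.1 -242.4] mean [ 387.8 -255.4   60.8] 151 71 ang 0.402 z 60.9
foot 3207 c [ 390.  -259.9] mean [ 377.4 -256.2    5.4] 180 120 ang -0.000 z 6.1
lock 1768 c [625.9 -98.1] mean [609.9 -91.5 186. ] 94 47 ang -0.504 z 186.6
arm 367 c [642.6 -90.5] mean [642.2 -90.5 169.5] 23 14 ang -0.097 z 169.5
[595.8 -94.8] [595.9 -78.4] [613.6 -77.4] [613.5 -94.9]
```

View pics/lockz.png

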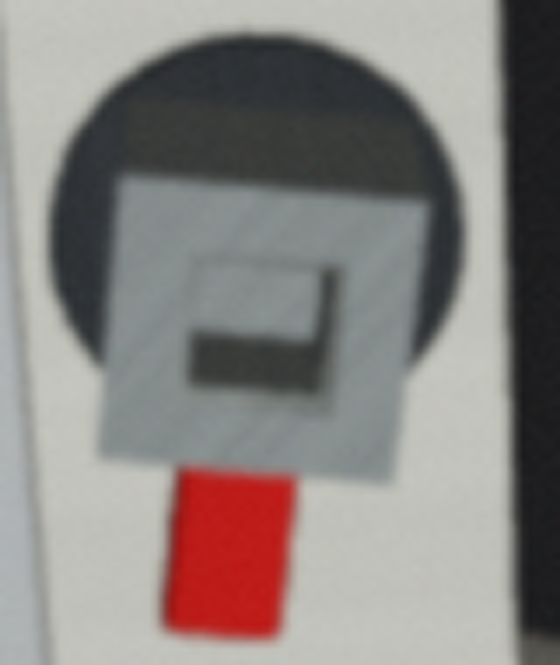

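View pics/keyz.png

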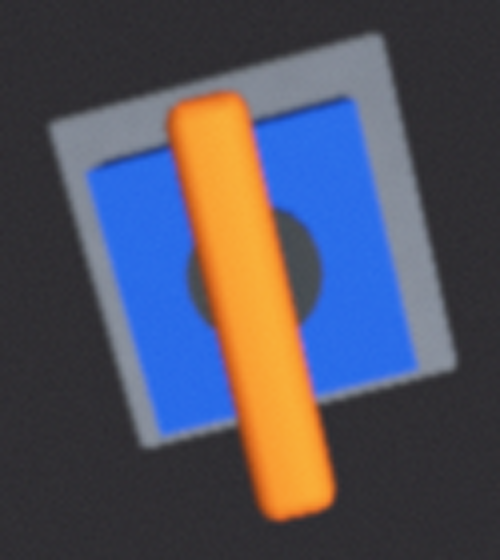

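```bash
cat > s18.py <<'E'
from h import *
import pickle
d=pickle.load(open('c2.pkl','rb'))
def poly(c,pts,s,off,z):
    P=np.array([ray(c,off[0]+(u+.5)/s-.5,off[1]+(v+.5)/s-.5,z)[:2] for u,v in pts]); print(P.round(1).tolist(),'c',P.mean(0).round(1))
    for i in range(4):
        e=P[(i+1)%4]-P[i]; print('  %.1f ang %.3f'%(np.linalg.norm(e),np.arctan2(e[1],e[0])))
poly(d['lock'],[(117,175),(430,203),(395,483),(100,457)],7,(290,215),186)
poly(d['lock'],[(193,258),(340,266),(328,408),(187,390)],7,(290,215),186)
poly(d['key'],[(88,172),(350,98),(418,370),(160,435)],4,(255,85),60)
# lock via old view w3
c=pickle.load(open('c1.pkl','rb'))['w3'];w=cloud(c);m=(w[...,2]>181)&(w[...,2]<192)&(w[...,0]>580)&(w[...,0]<630)&(w[...,1]>-115)&(w[...,1]<-60);print(rect(w[m][:,:2]))
c=d['lock'];w=cloud(c);m=(w[...,2]>181)&(w[...,2]<192)&(w[...,0]>580)&(w[...,0]<635)&(w[...,1]>-110)&(w[...,1]<-60);print(rect(w[m][:,:2]))
E
python3 s18.py
```

```text
[[586.0, -103.5], [589.5, -67.1], [625.0, -70.6], [621.5, -106.0]] c [605.5 -86.8]
  36.6 ang 1.475
  35.7 ang -0.098
  35.6 ang -1.669
  35.7 ang 3.071
[[596.2, -94.7], [597.3, -77.5], [615.3, -78.7], [612.9, -95.5]] c [605.4 -86.6]
  17.3 ang 1.511
  18.0 ang -0.069
  17.0 ang -1.710
  16.7 ang 3.094
[[363.5, -296.5], [347.2, -236.2], [409.5, -218.9], [425.3, -281.2]] c [ 386.4 -258.2]
  62.5 ang 1.834
  64.7 ang 0.269
  64.2 ang -1.323
  63.7 ang -2.898
(array([605.65289307, -86.56663513]), 36.527225494384766, 36.11123275756836, np.float64(-0.09863882624462761))
(array([605.53375244, -86.72813416]), 36.904258728027344, 35.96035385131836, np.float64(-0.09858955776446088))
```

```bash
cat >> h.py <<'E'
LOCK=np.array([605.5,-86.7,186.]); LANG=-0.098
HOLD=np.array([386.4,-258.1,60.]); KB=np.array([386.4,-257.9]); KANG=0.231
E
cat > s19.py <<'E'
from h import *
for n,P,a in [('pick',(*KB,103),KANG+np.pi/2),('lift',(*KB,300),KANG+np.pi/2),('lk',(*LOCK[:2],310),LANG+np.pi/2),('lk1',(*LOCK[:2],262),LANG),('lk2',(*LOCK[:2],262),LANG-.2)]:
    q=down(a);s=arm.solve_ik(tip2tcp(P,q),q);print(n,None if s is None else np.round(s,2))
a=KANG+np.pi/2;q=down(a)
arm.command_gripper(0.6,80)
G((*KB,170),q); L((*KB,103),q,100)
arm.command_gripper(0.0,80);print(arm.observe()['gripper_width'])
L((*KB,180),q,80); o=arm.observe(); print(o['gripper_width'],o['force'].round(1),o['time_s'])
c=cam('wrist');save(c['img'],'keyl')
E
python3 s19.py
```

```text
pick [-0.84  0.34  1.84 -0.    0.97 -2.64]
lift [-0.84  0.13  1.54 -0.    1.46 -2.64]
lk [-0.33  0.48  1.06 -0.    1.6  -1.81]
lk1 [-0.33  0.49  1.16 -0.    1.49 -0.24]
lk2 [-0.33  0.49  1.16 -0.    1.49 -0.04]
0.17364183507640482
0.17046176684067454 [-0.5 -0.2 -2.1] 91.9667
```

View pics/keyl.png

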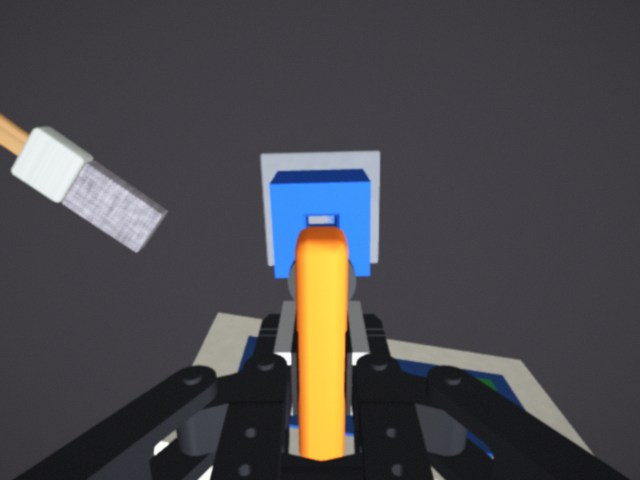

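```bash
cat > s20.py <<'E'
from h import *
q=down(KANG+np.pi/2); L((*KB,310),q,200)
q=down(LANG+np.pi/2); G((*LOCK[:2],310),q)
o=arm.observe();print(o['tcp_pos'],o['time_s'])
for n in('side','scene'):
    c=cam(n); w=cloud(c)
    m=(abs(w[...,0]-605)<25)&(abs(w[...,1]+87)<25)&(w[...,2]>196)&(w[...,2]<300); p=w[m]
    for z in range(205,300,8):
        s=p[abs(p[:,2]-z)<4]
        if len(s): print(n,z,len(s),s[:,:2].mean(0).round(1))
    e=[proj(c,(*LOCK[:2],z)) for z in (186,215,329)]; print(n,np.round(e,1).tolist())
    u,v=map(int,e[1]); r=c['img'][v-50:v+30,u-45:u+45]; save(cv2.resize(r,None,fx=6,fy=6,interpolation=cv2.INTER_CUBIC),'hov_'+n)
E
python3 s20.py; python3 -c "
import cv2,numpy as np
cv2.imwrite('pics/m4.png',cv2.resize(np.hstack([cv2.imread('pics/hov_side.png'),cv2.imread('pics/hov_scene.png')]),(800,356)))"
```

```text
[605.01155568 -87.53203148 271.416346  ] 93.8917
side 213 2 [606.5 -83.3]
side 221 18 [603.9 -82.2]
side 229 16 [603.5 -81.7]
side 237 20 [604.4 -81.4]
side 245 16 [603.8 -82.7]
side 253 14 [605.4 -82.2]
side 261 6 [602.5 -80.5]
side 269 61 [603.8 -81.2]
side 277 19 [605.2 -81.9]
side 285 14 [604.  -82.5]
side 293 13 [604.6 -82.5]
side [[272.9, 199.7], [272.1, 190.5], [268.5, 151.3]]
scene 213 1 [606. -87.]
scene 221 10 [606.4 -91.8]
scene 229 13 [609.5 -90.2]
scene 237 12 [607.4 -91.2]
scene 245 17 [607.8 -90.9]
scene 253 7 [609.4 -90.7]
scene 269 38 [608.6 -91.8]
scene 277 42 [608.8 -92.1]
scene 285 7 [609.3 -92.6]
scene 293 7 [609.1 -91.5]
scene [[303.2, 259.0], [303.0, 252.1], [302.3, 222.8]]
```

View pics/m4.png

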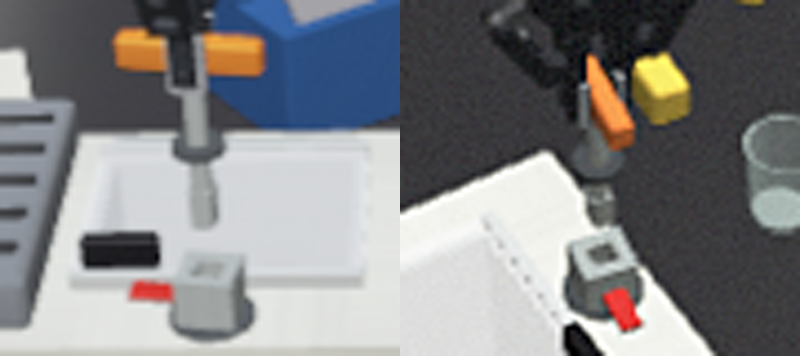

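```bash
cat > s21.py <<'E'
from h import *
q=down(LANG+np.pi/2); x,y=LOCK[:2]
arm.dwell(.2);o=arm.observe();f0=o['force'];print(o['tcp_pos'].round(2),f0.round(2))
for zt in [195,188,184,181,178,175,172,169,167]:
    L((x,y,zt+95),q,60); o=arm.observe(); f=o['force']-f0
    print(zt,(o['tcp_pos']-tip2tcp((x,y,zt+95),q)).round(2),f.round(1),(o['ft_torque']).round(2))
    if np.linalg.norm(f)>12: print('contact');break
print(o['time_s'])
E
python3 s21.py
```

```text
[605.22 -87.36 272.02] [ 0.12  0.41 -1.82]
195 [-0.07  0.04 -0.26] [-0.6 -0.4  0.5] [0.02 0.04 0.03]
188 [-0.15  0.04 -0.41] [0.3 0.2 0.2] [-0.02  0.02 -0.02]
184 [-0.08  0.   -0.22] [-0.4 -0.4  0.8] [-0.02 -0.01  0.01]
181 [-0.07  0.01 -0.2 ] [ 0.3 -0.5  0.2] [0.02 0.   0.04]
178 [-0.1   0.01 -0.23] [0.5 0.1 0.8] [-0.02  0.02  0.04]
175 [-0.09  0.01 -0.24] [-1.2 -0.6  0.7] [0.01 0.04 0.04]
172 [-0.09  0.03 -0.24] [-0.1 -0.7  0.1] [-0.   -0.02  0.04]
169 [-0.09  0.06 -0.23] [ 0.3 -0.1 -0.9] [-0.02 -0.    0.02]
167 [-0.05 -0.   -0.13] [ 0.4 -1.4  0.8] [-0.04 -0.02 -0.01]
96.6917
```

```bash
cat > s22.py <<'E'
from h import *
x,y=LOCK[:2]; save(cam('side')['img'],'ins')
tot=0
while tot<1.72:
    tot+=.12 if tot<1.3 else .05; q=down(LANG+np.pi/2-tot); G((x,y,262),q); arm.dwell(.05); o=arm.observe()
    print(round(tot,2),o['force'].round(1),o['ft_torque'].round(2),o['gripper_width'].round(3))
    if abs(o['ft_torque'][2])>1.2 or np.linalg.norm(o['force'])>30: print('stop');break
print(o['time_s'])
save(cam('side')['img'],'turn_s');save(cam('scene')['img'],'turn_c');save(cam('wrist')['img'],'turn_w')
E
python3 s22.py; python3 -c "
import cv2,numpy as np
a=cv2.imread('pics/ins.png')[120:240,210:340];b=cv2.imread('pics/turn_s.png')[120:240,210:340];c=cv2.imread('pics/turn_c.png')[190:310,240:370]
cv2.imwrite('pics/m5.png',cv2.resize(np.hstack([a,b,c]),(800,246),interpolation=cv2.INTER_CUBIC))"
```

```text
Traceback (most recent call last):
  File "s22.py", line 6, in <module>
    print(round(tot,2),o['force'].round(1),o['ft_torque'].round(2),o['gripper_width'].round(3))
                                                                   ^^^^^^^^^^^^^^^^^^^^^^^^
AttributeError: 'float' object has no attribute 'round'
[ WARN:0@0.028] global loadsave.cpp:275 findDecoder imread_('pics/turn_s.png'): can't open/read file: check file path/integrity
Traceback (most recent call last):
TypeError: 'NoneType' object is not subscriptable
```

```bash
sed -i "s/o\['gripper_width'\].round(3)/round(o['gripper_width'],3)/; s/^tot=0/tot=.12/; s/'ins')/'ins2')/" s22.py
python3 s22.py; python3 -c "
import cv2,numpy as np
a=cv2.imread('pics/ins.png')[120:240,210:340];b=cv2.imread('pics/turn_s.png')[120:240,210:340];c=cv2.imread('pics/turn_c.png')[190:310,240:370]
cv2.imwrite('pics/m5.png',cv2.resize(np.hstack([a,b,c]),(800,246),interpolation=cv2.INTER_CUBIC))"
```

```text
0.24 [-0.   0.8 -1. ] [0.13 0.03 0.03] 0.171
0.36 [-0.8 -0.5 -1.7] [0.1  0.   0.04] 0.171
0.48 [-0.   1.  -0.9] [0.14 0.   0.  ] 0.172
0.6 [-0.2  0.9 -1.8] [ 0.25  0.02 -0.03] 0.17
0.72 [-0.4  0.5 -1.8] [0.18 0.05 0.  ] 0.174
0.84 [ 0.   1.  -1.4] [0.23 0.05 0.01] 0.17
0.96 [-0.4  1.3 -1.9] [ 0.27  0.1  -0.01] 0.174
1.08 [-0.3  1.  -1.5] [ 0.33  0.12 -0.02] 0.173
1.2 [-0.7  1.5 -1.4] [ 0.33  0.1  -0.06] 0.176
1.32 [-1.1  1.4 -1.1] [ 0.43  0.1  -0.01] 0.173
1.37 [-0.8  0.8 -0.7] [ 0.45  0.1  -0.02] 0.175
1.42 [-0.5  1.4 -1.6] [ 0.39  0.1  -0.03] 0.175
1.47 [-0.3  1.  -1. ] [0.45 0.09 0.03] 0.173
1.52 [-1.1  2.1 -1.3] [0.46 0.04 0.07] 0.175
1.57 [-0.4  1.9 -2.1] [0.47 0.1  0.04] 0.173
1.62 [-0.3  2.2 -1.8] [0.49 0.06 0.12] 0.176
1.67 [-0.3  1.5 -2.5] [0.53 0.04 0.32] 0.169
1.72 [-0.8  1.7 -1.1] [0.52 0.05 0.49] 0.173
102.4917
```

View pics/m5.png

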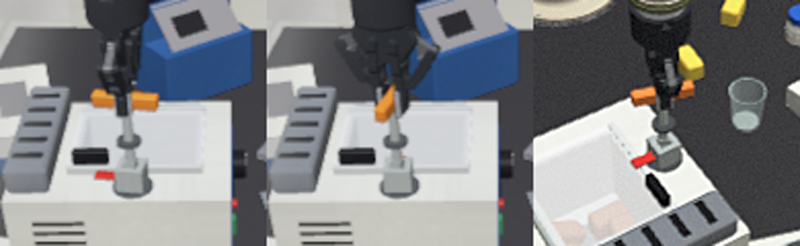

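View pics/turn_w.png

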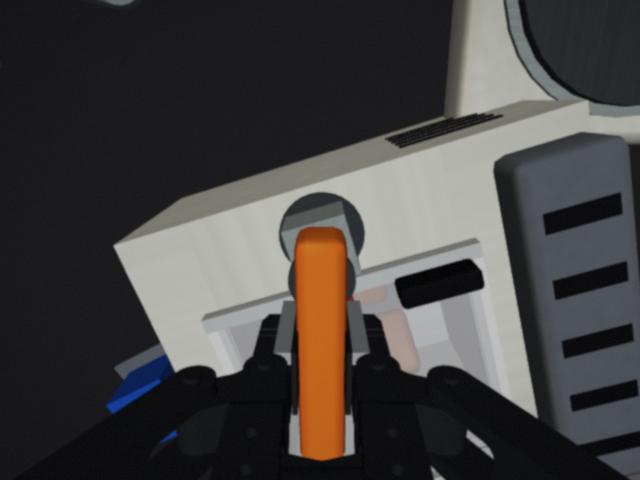

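```bash
cat > s23.py <<'E'
from h import *
x,y=LOCK[:2]
q=down(LANG+np.pi/2-1.46); G((x,y,262),q); arm.dwell(.1); print(arm.observe()['ft_torque'].round(2))
f0=arm.observe()['force']
for z in (268,276,284,310): 
    L((x,y,z),q,60); o=arm.observe(); print(z,(o['force']-f0).round(1))
save(cam('side')['img'],'out_s')
q=down(0.262); G((*HOLD[:2],310),q); L((*HOLD[:2],172),q,150); arm.dwell(.15)
o=arm.observe();print(o['tcp_pos'].round(1),o['time_s'])
for n in('side','scene'):
    c=cam(n); w=cloud(c); save(c['img'],'h_'+n)
    m=(abs(w[...,0]-386)<25)&(abs(w[...,1]+258)<25)&(w[...,2]>68)&(w[...,2]<165); p=w[m]
    for z in range(80,165,12):
        s=p[abs(p[:,2]-z)<6]
        if len(s): print(n,z,len(s),s[:,:2].mean(0).round(1))
E
python3 s23.py; python3 -c "
import cv2,numpy as np
a=cv2.imread('pics/out_s.png')[130:250,210:340];b=cv2.imread('pics/h_side.png')[130:250,290:420];c=cv2.imread('pics/h_scene.png')[180:300,150:280]
cv2.imwrite('pics/m6.png',cv2.resize(np.hstack([a,b,c]),(800,246),interpolation=cv2.INTER_CUBIC))"
```

```text
[ 0.06 -0.01 -0.03]
268 [ 0.4 -1.1 -0.7]
276 [-0.3 -0.1 -0.3]
284 [-0.7  0.5 -0.6]
310 [-0.1 -0.  -1. ]
[ 386.7 -258.4  134.4] 106.8417
side 80 9 [ 386.7 -255.2]
side 92 19 [ 387.  -252.3]
side 104 21 [ 386.4 -253.6]
side 116 14 [ 387.8 -251.3]
side 128 23 [ 386.6 -251.9]
side 140 40 [ 387.1 -252.1]
side 152 14 [ 386.  -253.2]
side 164 9 [ 386.4 -254.3]
scene 80 6 [ 389.7 -260.5]
scene 92 15 [ 390.  -261.5]
scene 104 18 [ 390.9 -260.3]
scene 116 10 [ 389.7 -261.8]
scene 128 15 [ 391.3 -261.3]
scene 140 51 [ 389.  -260.5]
scene 152 13 [ 388.1 -260.7]
scene 164 2 [ 392.9 -262. ]
```

View pics/m6.png

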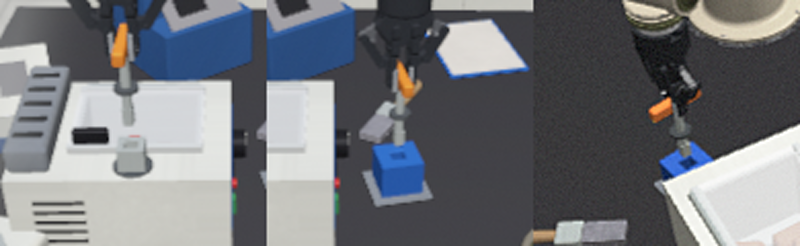

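Key is vertical and centred over the stand; lower it with force checks.

```bash
cat > s24.py <<'E'
from h import *
q=down(0.262); f0=arm.observe()['force']
for z in [160,150,142,134,126,118,112,108,106,105,104,103,102]:
    L((*HOLD[:2],z),q,80); o=arm.observe(); f=o['force']-f0; print(z,f.round(1),end=';')
    if np.linalg.norm(f)>8: print('contact');break
print(o['time_s'])
E
python3 s24.py
```

```text
160 [ 0.1 -0.   0.5];150 [-0.9  0.   0.2];142 [0.2 0.3 0.9];134 [-1.2  0.2  0.9];126 [-0.4  0.1  0. ];118 [-0.8  0.3  0.4];112 [-0.7  0.2  0.8];108 [ 1.2  0.8 -0.7];106 [-0.5 -0.3  0.8];105 [0.3 0.5 0.8];104 [-1.4 -0.1 -0.1];103 [-1.   1.4  7. ];102 [-3.9  4.2 18.4];contact
110.2667
```

```bash
cat > s25.py <<'E'
from h import *
q=down(0.262); L((*HOLD[:2],103),q,40)
arm.command_gripper(0.5); L((*HOLD[:2],200),q,120)
arm.goto((420,-255,280),down(np.pi/2)); c=cam('wrist');save(c['img'],'key2'); w=cloud(c)
h=cv2.cvtColor(c['img'],cv2.COLOR_RGB2HSV); m=(h[...,0]>6)&(h[...,0]<22)&(h[...,1]>150)&(h[...,2]>130)&(w[...,2]>110)&(w[...,0]<480)
p=w[m];print(rect(p[:,:2]),np.median(p[:,2]),np.percentile(p[:,2],[50,90]))
arm.goto((560,-90,330),down(np.pi/2)); c=cam('wrist');save(c['img'],'lock2');w=cloud(c)
h=cv2.cvtColor(c['img'],cv2.COLOR_RGB2HSV);m=((h[...,0]<8)|(h[...,0]>172))&(h[...,1]>150)&(h[...,2]>130)&(w[...,2]>150)&(w[...,2]<195)&(abs(w[...,0]-600)<60)
print('arm',w[m].mean(0).round(1),rect(w[m][:,:2]))
arm.goto((450,100,330),down(np.pi/2))
save(cam('scene')['img'],'fin');save(cam('side')['img'],'fins');print(arm.observe()['time_s'])
E
python3 s25.py; python3 -c "
import cv2,numpy as np
a=cv2.imread('pics/key2.png')[60:300,200:520];b=cv2.imread('pics/lock2.png')[140:380,60:380]
cv2.imwrite('pics/m7.png',cv2.resize(np.hstack([a,b]),(800,300)))"
```

```text
(array([ 386.63299561, -258.78173828]), 83.90728759765625, 15.988805770874023, np.float64(-1.3081812127538557)) 132.32095385270924 [132.32095385 133.45255978]
arm [ 606.4 -121.1  169.3] (array([ 606.56994629, -121.17681885]), 29.3409366607666, 14.736664772033691, np.float64(-1.5276404962487593))
114.9833
```

View pics/m7.png

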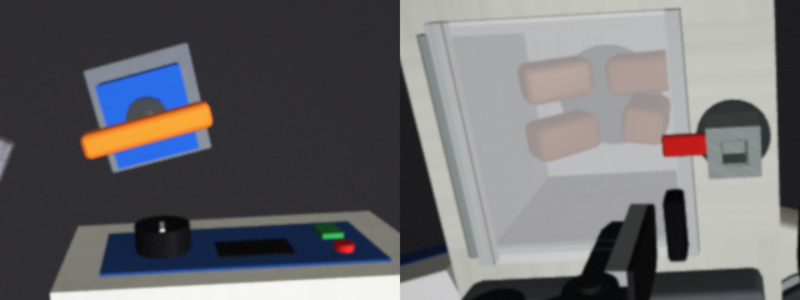

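View pics/fins.png

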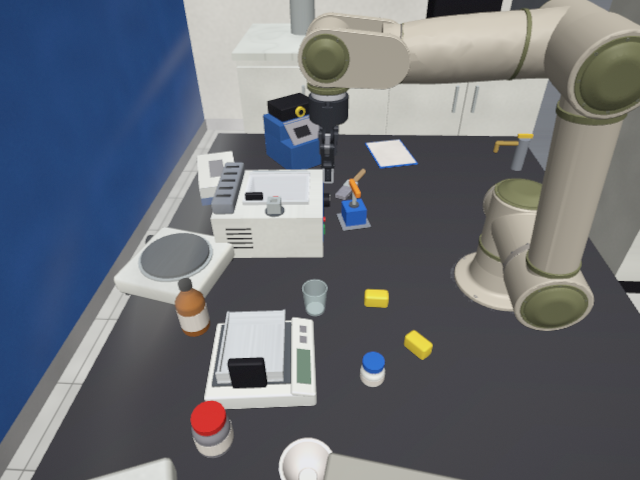

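```bash
python3 -c "
from plant import arm
print(arm.job_done(), arm.observe()['time_s'])"
```

```text
the job is handed in; nothing more can be done
the job is handed in; nothing more can be done
```

The job is done and handed in, at about 115 s of the 210 s allowed. All four red-brown briquettes went from the bench into the pan and were tipped into the mill. The empty pan went back on the balance, the lid was pushed shut and locked with the T-key, and the key was returned to its stand.

My last checks:
- **Briquettes:** all four are visible in the chamber through the shut lid.
- **Pan:** its middle measured 0.7 mm from the plate's, and it was standing level.
- **Lid and lock:** the red arm lies over the lid at about 1.60 rad by measurement, so at the 1.571 rad stop. The torque also rose at the end of the turn, as expected at the stop.
- **Key:** it went into the stand without force until its collar seated. The bar's top is at 132.3 mm, as at the start (132.4 mm), and the bar is within 1 mm of the stand's centre.
- **Bystanders:** none looked moved, and the yellow look-alikes were left alone. I did not measure their positions again.

Two things did not go as expected:
- **Fingertip position:** the fingertips sit 38 mm behind the TCP the robot reports, so my first grasp closed in the air above a briquette and moved nothing. I found the offset with the cameras and a light touch on the bench (39 N at contact), then corrected for it.
- **Lid push:** closing the lid briefly loaded the fingers with about 21 N, which is below the limits.

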